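# Pack the spares case and lock its lid with the T-toggle

## Robot

A 7-joint arm with a two-finger parallel gripper is mounted at the origin on the work surface. World frame = base frame: x ahead of the robot, y to its left, z up, the work surface at z = 0. Lengths are in m, angles in rad, forces in N, time in s.
With the tool pointing down it reaches from about 0.4 to 0.85 m from the base axis. Payload 10.4 kg.
Tool frame: the origin (TCP) lies on the centre line of the jaws, within the pads' length; the fingertips stand r.tip_extent ahead of it and the grasp point (between the pads) lies 8 mm behind it (r.tip_extent is the distance from the TCP to the fingertips, in m); z points along the fingers, y is the direction in which the jaws open and shut (so a half turn about z gives the same grasp; the last joint's range is limited). The gripper opens to 87 mm and grips with 3 to 60 N. Pads are 19 mm wide; open, the fingers measure 117 mm over their backs; the gripper's body (75 mm by 190 mm) begins 51 mm behind the grasp point.
Start: joints at [-1.151, 0.332, -0.065, 1.46, 0.022, 1.35, -0.088], TCP at [0.268, 0.565, 0.234] pointing down, gripper open.
Joint ranges: [-2.6, 2.6], [-0.5, 2.12], [-1.47, 1.34], [0.16, 2.42], [-1.27, 4.41], [0.06, 2.06], [-2.6, 2.6]. Speed limits (rad/s): [2.22, 2.22, 2.79, 2.79, 3.14, 3.14, 3.14].

## Interface

Orientations are given as a unit quaternion [x, y, z, w].
In Python, from bench import r gives the robot as it stands.
- The arm moves only by the shell command python3 -m jog 'ROWS' [FORCE]. ROWS is JSON, a list of rows, each a list of 7 numbers: the shift along the tool's x, y, z in cm, then the turn, a rotation vector about the tool's x, y, z in rad, then the opening, from -1 (shut) to 1 (fully open). In form: [[tx, ty, tz, wx, wy, wz, jaw], ...]. A call has 1 to 20 rows; each row shifts and turns the commanded pose from where the row before left it, along the tool's axes as they then stand; what a row does not reach is not made up. A row lasts 1/8 s, in which the tool goes at most 62.5 mm and 10.7 degrees, less where a joint would pass 70% of its speed; a pose out of reach is approached as far as the arm can. A call with a gripper value outside its range is refused whole. The fingers move at their own pace and stop on an object; FORCE is the grip in N (left out, the last holds). Time passes only in rows, so rows that do not move let the fingers close. It gives the time, the measured TCP pose, the force and the opening at its end, in the units of the state.
- r.read_state(): the state, without advancing time (a new reading comes with each control period).
- r.camera(name): name is "scene" or "side" or "wrist"; returns a dict with "frame" (480x640x3 uint8, red, green, blue), "fx", "fy", "cx", "cy" (pixels), "camera_from_world" (4x4, takes a point from world to camera coordinates). Camera axes: x right, y down, z forward; pixel columns grow to the right and rows downward; lengths in m; the calibration is good to about 2 mm. A picture is of the moment at which its call begins. There is no depth.
- r.close_job(): hands the job in, once; it reports no verdict.
Trained networks look in a picture, given as the dict that the camera call returned (one of the last four; its "shot" number tells which), for a name from the list of things; names that differ only in an ending like _2 or _b are one class to them, and where a whole thing is asked for, a point or a joint stands for the part that bears it (a point fixed in the world has none). Each returns a list of dicts, best first, with "score" (0 to 1); they miss things now and then, are a little off and sometimes report something else, mostly with a low value. They report only what shows in the picture. A call takes as long as a camera call. They do not tell look-alikes from the thing itself.
- r.search_frame(picture, thing): "rect" ([left, top, right, bottom] in pixels, round what is visible of it).
The state is a dict: "time": time; "joint_positions": joint angles; "joint_vel": joint speeds; "joint_torque": joint torques, N m; "ee_pos": TCP position; "eef_rot": TCP orientation; "ft_force": force on the tool from outside, world axes, zero at the start; "torque": the same for the moment, N m; "width": finger opening in m.
Only numpy, scipy, OpenCV 4.12 (cv2) and the standard library are available. Lean on these libraries where they do the work, as an engineer would, in place of code of your own. Each camera call takes 0.05 s, during which the arm holds its last target.

## Task

Finish packing the open plywood spares case: stand the loose small round can, the match of the two already in the case, upright in the empty bay on its rubber pad, set down rather than dropped. Then push the lid shut so that the T-toggle comes up through the lid's slot, and turn the toggle a quarter turn, either way, so that it lies across the slot and holds the lid down. Leave the two packed cans in their bays and do not shift the other things on the desk.

Things in the scene. Friction and masses are not known exactly. Their poses are not given: they have to be found in the camera images.
- case: Open plywood case fixed to the desk, 194 (x) by 200 (y) by 70 mm high, walls 6, floor 5 mm. Origin: centre of its underside; lid hinged along its +y side. Inside, a row of three 42 mm square bays, walls 25 mm high and 3 mm thick, centres at case x = -45, 0, 45 mm, y = +15 mm. Two bays hold a can, one only the pad. The toggle post stands at case x = 0, y = -60 mm.
- lid (a joint): Hinge of the black lid: 0 = shut, flat on the case; starts at 1.62 to 1.85 rad, just beyond upright, leaning away from the case. Stiff hinge: stays at any angle; 2 to 5 N at the free edge moves it. Lid 0.35 kg, 6 mm thick, 194 mm along the hinge.
- lid_hinge (a point): Midpoint of the hinge line, at case x = 0, y = +100 mm, 70 mm above the desk; the hinge line runs along case x. It lies in the lid's underside.
- lid_edge (a point): Middle of the lid's free edge on its outer face (upper when shut); 204 mm from the hinge line, 76 mm above the desk when shut. The lid's slot, 56 by 14 mm, runs from hinge towards this edge, its centre 160 mm from the hinge line; a toggle turned out of line stops the lid from shutting.
- toggle (a joint): Turn of the steel T-toggle about its upright post, counterclockwise from above positive: 0 = bar along case y, in line with the slot (starts within 0.05 rad of that and then passes the slot, 2.5 mm to spare each side); +1.57 or -1.57 = across the slot, locked. Stops at +1.62 and -1.62. Stays where left; about 2 N at the bar's end turns it.
- toggle_top (a point): Centre of the top of the toggle's bar, 93.5 mm above the desk. The bar is 48 mm long, 9 mm wide, 15 mm high (its underside 78.5 mm above the desk, 2.5 mm above the shut lid), on an 8 mm post.
- can: Loose small round steel transformer can to be packed, standing upright on the desk: body 36 mm diameter, 34 mm high, with a 20 mm diameter neck 20 mm high on top (54 mm in all), about 0.15 kg. Origin: centre of its underside, z up.
- pad: Black rubber disc, 39 mm diameter, 4 mm thick, loose on the floor of the empty bay (its underside 5 mm above the desk); the can must stand on it. Origin: centre of its underside.
- can_a: Small can like the loose one, already in a bay, standing on the case floor. Origin: centre of its underside. Stays there.
- can_b: Second small can like it, already in another bay. Origin: centre of its underside. Stays there.
- big_can: Bystander: similar steel can of 54 mm diameter with the same 20 mm neck, too wide for the bay. Origin: centre of its underside.
- square_module: Bystander: square steel module 52 by 52 by 34 mm with the same 20 mm neck, too wide for the bay. Origin: centre of its underside.
- tape: Bystander: roll of tape, 90 mm diameter, 24 mm high, flat. Origin: centre of its underside.
- mouse: Bystander: black computer mouse 100 by 60 by 32 mm. Origin: centre of its underside.
- screwdriver: Bystander: screwdriver 180 mm long, lying. Origin: underside of its middle.
- jar: Bystander: white jar, 60 mm diameter, 70 mm high. Origin: centre of its underside.
Things that resemble listed ones, but are neither listed nor needed, are in the scene too. What is shaped like the can but green or red is not meant.

How it is judged:
On the way, in this order (a step that is already met when the one before it is completed fails the run):
1. the small can stands on the pad in the empty bay, released, with the lid still open (horizontal distance between can and pad below 0.008 m and z of can in the frame of case below 0.014 m and angle between can's own z axis and vertical below 0.1 rad and contact force between the fingers and can below 0.1 N and value of joint lid above 0.5 rad), for 0.2 s.
2. the lid is shut with the toggle through its slot, still in line with the slot (value of joint lid below 0.03 rad and value of joint toggle between -0.25 and 0.25 rad), for 0.2 s.
3. the toggle is turned across the slot and the lid is still shut (value of joint lid below 0.03 rad and (value of joint toggle above 1.3 rad or value of joint toggle below -1.3 rad)), for 0.2 s.
At the end, for the whole second after the job is handed in: The small can stands upright on the pad (within 8 mm of its centre, tilt under 0.1 rad, underside less than 14 mm above the case's underside), at rest; the lid is shut to within 0.03 rad; the toggle is turned at least 1.3 rad from the slot's line, either way (all of step 3 and horizontal distance between can and pad below 0.008 m and z of can in the frame of case below 0.014 m and angle between can's own z axis and vertical below 0.1 rad and contact force between the fingers and can below 0.1 N and linear speed of can below 0.01 m/s and velocity of joint lid below 0.02 rad/s); the robot touches nothing.
It fails at once if the can is dropped or knocked: faster than 0.6 m/s while not gripped (linear speed of can above 0.6 m/s and contact force between the fingers and can below 0.1 N).
It fails at once if a packed can or the pad leaves its bay (moved over 20 mm) (distance of any of can_a, can_b, pad from where it was at the start of the episode above 0.02 m).
It fails at once if another thing on the desk is shifted by over 30 mm (distance of any of big_can, square_module, tape, mouse, screwdriver, jar from where it was at the start of the episode above 0.03 m).
It also fails if it takes over 72 s, if anything falls off the work surface, if the arm or the gripper's body presses on something with over 40 N, if the wrist force passes 120 N, or if a joint passes its speed limit or range.

## Working session

There is one attempt and no reset: what is moved stays moved. The work goes in short steps, Python scripts to look and compute and a shell command to move; the robot and the scene stay as the last step left them, time stands still between calls to the robot, and variables do not carry over. Pictures are saved under pics/ and viewed, and the job is handed in when it is done.

```bash
ls; mkdir -p pics; python3 - <<'E'
from bench import r
import cv2
for n in ["scene","side","wrist"]:
    p=r.camera(n); cv2.imwrite(f"pics/{n}0.png",p["frame"][:,:,::-1]); print(n,p["shot"],p["fx"],p["cx"],p["cy"]); print(p["camera_from_world"])
s=r.read_state(); print(s, r.tip_extent)
E
```

```text
pics
scene 1 470.169371716882 317.3302453117395 238.01302717744576
[[ 0.35653564  0.93427244 -0.00416482 -0.06621705]
 [ 0.63202194 -0.24446945 -0.73537946 -0.34041475]
 [-0.68806293  0.25955674 -0.67764275  1.38816539]
 [ 0.          0.          0.          1.        ]]
side 2 502.9892706315807 319.8139024143258 238.34451868362322
[[ 0.75924762 -0.65073221 -0.00952077 -0.51533406]
 [-0.33367068 -0.37666975 -0.86416652  0.20962959]
 [ 0.5587548   0.65929318 -0.50311587  0.74929719]
 [ 0.          0.          0.          1.        ]]
wrist 3 375.4455146294729 313.23295761264023 241.22660863721816
[[ 0.42907399  0.90326805 -0.0015308  -0.62407251]
 [ 0.8623334  -0.40912347  0.29832714 -0.0355489 ]
 [ 0.26884309 -0.12932448 -0.95446245  0.39222156]
 [ 0.          0.          0.          1.        ]]
{'time': 0.15, 'joint_positions': array([-1.15062557,  0.33274312, -0.06469139,  1.46073663,  0.02160893,
        1.34991542, -0.08848636]), 'joint_vel': array([ 5.16425970e-04, -1.72408330e-03, -3.42036292e-04, -1.46553063e-03,
       -3.55785455e-04, -1.86349092e-05,  1.25502658e-03]), 'joint_torque': array([ 1.08198386e-03, -6.23630404e+01,  2.48979457e-02, -3.90138280e+01,
       -6.13426301e-02,  3.72068386e-02,  5.36463392e-05]), 'ee_pos': array([0.26766426, 0.56447112, 0.23293205]), 'eef_rot': array([ 2.19569594e-01,  9.75596683e-01, -5.45685020e-04, -9.25279576e-05]), 'ft_force': array([0.43577752, 0.0083276 , 0.09191828]), 'torque': array([0.00457405, 0.01136189, 0.06104268]), 'width': 0.08719996956870489} 0.011
```

View pics/scene0.png

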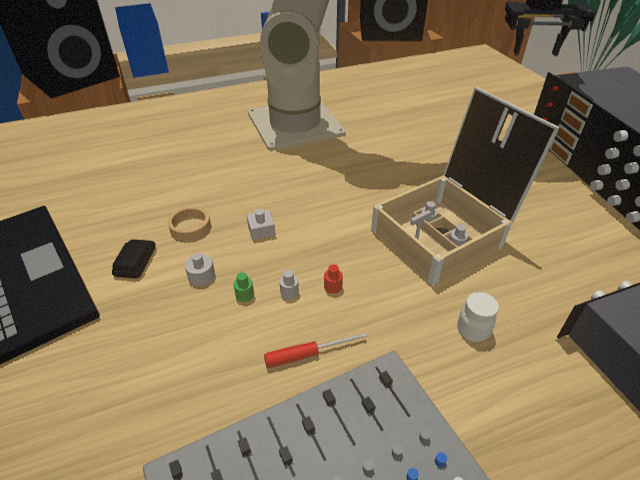

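View pics/side0.png

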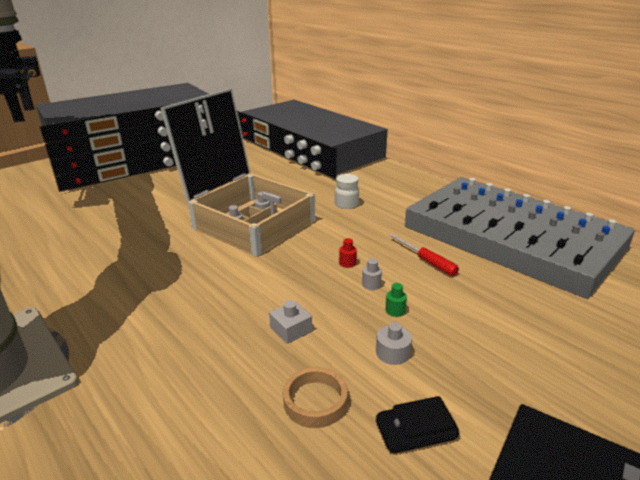

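View pics/wrist0.png

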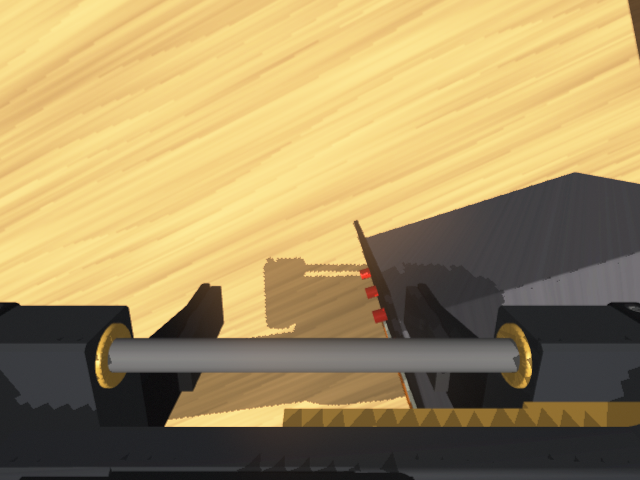

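Candidates for the can: the scene (289,285) small grey can, (200,270) large grey can, (261,225) square module, (243,287) green and (333,279) red look-alikes. The small grey one at scene (289,285) / side (372,273) fits the description. I'll check it in a close crop and also crop the case.

```bash
python3 - <<'E'
import cv2,numpy as np
a=cv2.imread("pics/scene0.png");b=cv2.imread("pics/side0.png")
def c(i,x,y,w,h,s): return cv2.resize(i[y:y+h,x:x+w],None,fx=s,fy=s,interpolation=cv2.INTER_CUBIC)
cv2.imwrite("pics/cr_can.png",np.hstack([c(a,220,250,130,60,3),c(b,330,230,130,60,3)]))
cv2.imwrite("pics/cr_case1.png",c(a,365,80,200,200,3))
cv2.imwrite("pics/cr_case2.png",c(b,150,80,180,180,3))
E
```

```text
(no output)
```

View pics/cr_can.png

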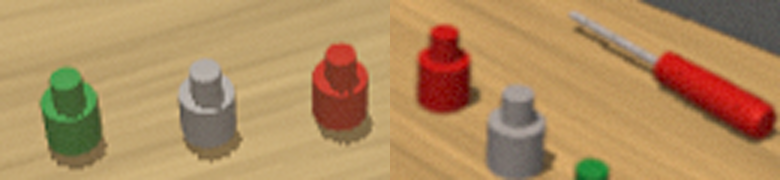

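View pics/cr_case1.png

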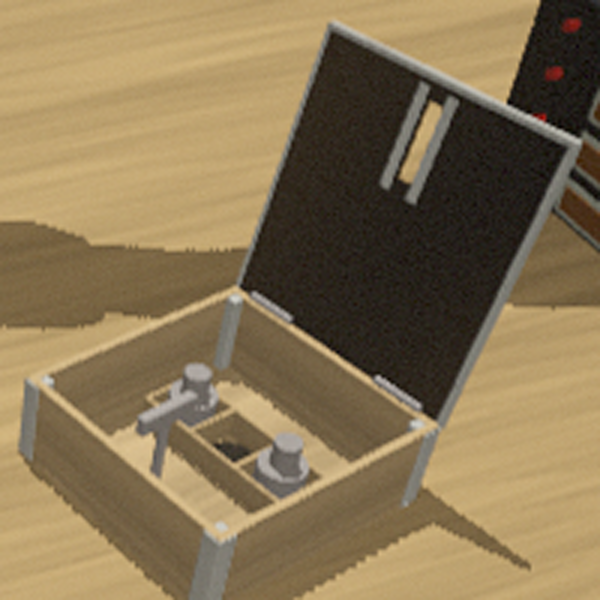

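View pics/cr_case2.png

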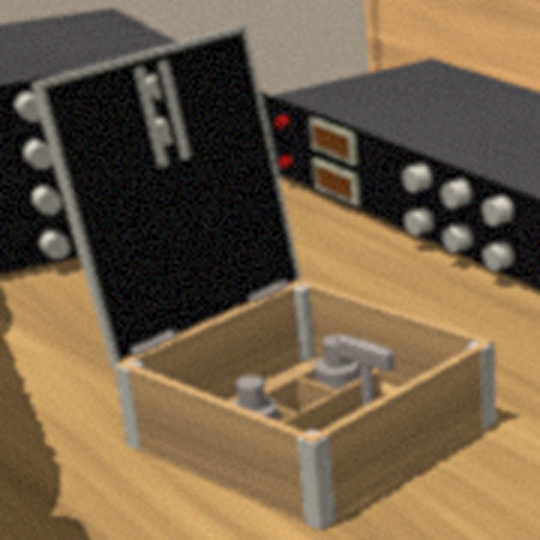

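```bash
cat > h.py <<'E'
import numpy as np
CAM={}
def mk(p): return dict(fx=p["fx"],fy=p["fy"],cx=p["cx"],cy=p["cy"],T=np.array(p["camera_from_world"]))
def proj(c,P):
    q=(c["T"][:3,:3]@np.atleast_2d(P).T).T+c["T"][:3,3]
    return np.c_[c["fx"]*q[:,0]/q[:,2]+c["cx"],c["fy"]*q[:,1]/q[:,2]+c["cy"]]
def plane(c,uv,z):
    R=c["T"][:3,:3];o=-R.T@c["T"][:3,3]
    d=R.T@np.array([(uv[0]-c["cx"])/c["fx"],(uv[1]-c["cy"])/c["fy"],1]);return o+d*(z-o[2])/d[2]
E
python3 - <<'E'
from bench import r
from h import *
from scipy.optimize import least_squares
import pickle
S=mk(r.camera("scene"));D=mk(r.camera("side"));pickle.dump((S,D),open("cams.pkl","wb"))
for c,uv in((S,(288.7,272.7)),(D,(372.7,260.7))): print("can",plane(c,uv,.054))
def tri(u,v):
    return least_squares(lambda P:np.r_[proj(S,P)[0]-u,proj(D,P)[0]-v],[.5,0,.05])
t=tri((288.7,272.7),(372.7,260.7));print("tri",t.x,t.fun)
L=np.array([[-97,100],[97,100],[-97,-100],[97,-100]])/1000.
us=np.array([(443.3,176.7),(510,221.7),(375.7,206.7),(436.7,260)])
ud=np.array([(190,200.7),(250,176),(255,225.7),(312.7,195)])
def W(p,loc,z):
    c,s=np.cos(p[2]),np.sin(p[2]);loc=np.atleast_2d(loc)
    return np.c_[p[0]+c*loc[:,0]-s*loc[:,1],p[1]+s*loc[:,0]+c*loc[:,1],np.full(len(loc),z)]
best=min((least_squares(lambda p:np.r_[(proj(S,W(p,L,.07))-us).ravel(),(proj(D,W(p,L,.07))-ud).ravel()],[.5,.4,a]) for a in np.arange(-3,3.1,1)),key=lambda o:o.cost)
p=best.x;print("case",p,best.fun.round(1))
f=np.load
print("bay",W(p,[0,.015],0.009),"toggle",W(p,[0,-.06],.0935),"hinge",W(p,[0,.1],.07))
print("toggle px",proj(S,W(p,[0,-.06],.0935)),proj(D,W(p,[0,-.06],.0935)),"can a,b tops",proj(S,W(p,[[-.045,.015],[.045,.015]],.059)))
ys=[proj(S,W(p,[0,.015],0.009)),proj(D,W(p,[0,.015],0.009))];print("pad px",ys)
E
```

```text
can [ 0.61738187 -0.22115163  0.054     ]
can [ 0.61651946 -0.22207359  0.054     ]
tri [ 0.61713005 -0.22125424  0.05352044] [-0.0837412   0.09934326 -0.09994371 -0.08070826]
case [0.58545217 0.12013539 0.20695142] [-0.1 -1.7  1.2 -0.1 -2.4 -1.7  1.1  0.1 -1.   0.3  0.9 -2.8 -0.2  1.5
  2.1 -1.3]
bay [[0.58237001 0.13481532 0.009     ]] toggle [[0.59778081 0.06141568 0.0935    ]] hinge [[0.56490444 0.21800158 0.07      ]]
toggle px [[420.47754286 214.55281424]] [[272.01423373 194.54370072]] can a,b tops [[430.30931075 203.45508784]
 [460.89177362 226.62725258]]
pad px [array([[441.0009315 , 232.49841994]]), array([[249.95182975, 219.57614601]])]
```

```bash
python3 - <<'E'
from h import *
import pickle
from scipy.optimize import least_squares
S,D=pickle.load(open("cams.pkl","rb"))
def tri(u,v):
    t=least_squares(lambda P:np.r_[proj(S,P)[0]-u,proj(D,P)[0]-v],[.5,0,.05]);return t.x,t.fun.round(1)
th=.207;R=np.array([[np.cos(th),np.sin(th)],[-np.sin(th),np.cos(th)]])
for n,u,v in [("lidtop-",(475,87.3),(161.7,108.3)),("lidtop+",(559,128.3),(231.7,90)),("-+",(443.3,176.7),(190,200.7)),("++",(510,221.7),(250,176)),("--",(375.7,206.7),(255,225.7)),("+-",(436.7,260),(312.7,195))]:
    x,f=tri(u,v);print(n,x.round(4),f,"case",(R@(x[:2]-[.5855,.1201])).round(4))
E
```

```text
lidtop- [0.4604 0.2378 0.2686] [ 0.  -0.1  0.   0.1] case [-0.0983  0.141 ]
lidtop+ [0.6525 0.2798 0.2674] [-0.1  0.5 -0.3 -0.6] case [0.0984 0.1425]
-+ [0.4728 0.1975 0.0688] [ 0.2 -0.5  0.3  0.5] case [-0.0944  0.0989]
++ [0.6561 0.239  0.0649] [-0.3  0.6 -0.5 -0.6] case [0.0935 0.1019]
-- [0.5154 0.0066 0.0689] [ 0.3 -0.6  0.4  0.5] case [-0.092  -0.0967]
+- [0.6967 0.0435 0.0667] [ 0.2 -0.4  0.3  0.4] case [ 0.0931 -0.0979]
```

```bash
python3 -m jog '[[0,0,-5,0,0,0,1],[0,0,-5,0,0,0,1],[-6.1,-0.1,0,0,0,0.098,1],[-6.1,-0.1,0,0,0,0.098,1],[-6.1,-0.1,0,0,0,0.098,1],[-6.1,-0.1,0,0,0,0.098,1],[-6.1,-0.1,0,0,0,0.098,1],[-6.1,-0.1,0,0,0,0.098,1],[-6.1,-0.1,0,0,0,0.098,1],[-6.1,-0.1,0,0,0,0.098,1],[-6.1,-0.1,0,0,0,0.098,1],[-6.1,-0.1,0,0,0,0.098,1]]'; python3 - <<'E'
from bench import r
import cv2,pickle
from h import *
p=r.camera("wrist"); cv2.imwrite("pics/w1.png",p["frame"][:,:,::-1]); pickle.dump(mk(p),open("w1.pkl","wb"))
s=r.read_state();print(s["ee_pos"],s["eef_rot"],s["joint_positions"].round(2))
E
```

```text
time: 1.75
ee_pos: [0.6325, 0.1037, 0.3332]
eef_rot: [0.654, 0.756, -0.0, -0.0]
ft_force: [0.8, 0.2, -1.3]
width: 0.0868
[0.63388392 0.09265381 0.33374008] [ 0.66010323  0.75117025 -0.00155974  0.00213141] [-0.49  0.35  0.38  1.26 -0.12  1.55 -0.  ]
```

View pics/w1.png

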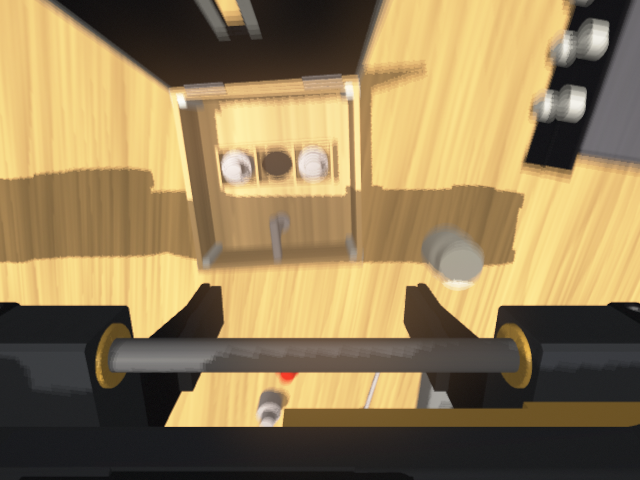

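The wrist view shows the case from above. The empty middle bay with its pad is at (276,163), the toggle is at (278,235) and the jar is at (455,255). The image is slightly blurred, so I'll retake it now the arm has settled.

```bash
python3 -m jog '[[0,0,0,0,0,0,1]]' >/dev/null; python3 - <<'E'
from bench import r
import cv2,pickle
from h import *
p=r.camera("wrist"); cv2.imwrite("pics/w2.png",p["frame"][:,:,::-1]); c=mk(p);pickle.dump(c,open("w2.pkl","wb"))
f=p["frame"][60:290,130:400,::-1];cv2.imwrite("pics/w2c.png",cv2.resize(f,None,fx=2.6,fy=2.6,interpolation=cv2.INTER_CUBIC))
s=r.read_state();print(s["ee_pos"],s["eef_rot"],s["joint_positions"].round(2))
E
```

```text
[0.63205771 0.10526832 0.33342853] [ 6.53107631e-01  7.57265048e-01  8.28850347e-05 -2.48309230e-04] [-0.5   0.35  0.36  1.26 -0.12  1.55 -0.01]
```

View pics/w2c.png

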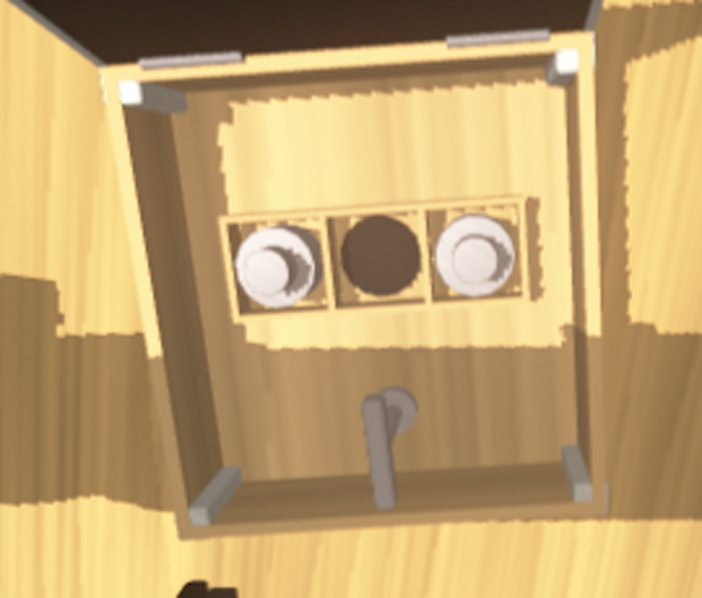

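```bash
python3 - <<'E'
from h import *
import pickle
from scipy.optimize import least_squares
c=pickle.load(open("w2.pkl","rb"))
o=lambda x,y:(130+x/2.6,60+y/2.6)
cs=[plane(c,o(*u),.07)[:2] for u in [(105,68),(592,33),(180,540),(607,510)]]
print(np.round(cs,4),"ctr",np.mean(cs,0))
pad=plane(c,o(381,255),.009);t=plane(c,o(379,452),.0935);a=plane(c,o(268,267),.059);b=plane(c,o(474,256),.059)
e1=plane(c,o(373,398),.0935);e2=plane(c,o(385,507),.0935)
print("pad",pad,"tog",t,"ca",a,"cb",b,"yaw cans",np.arctan2(*(b-a)[1::-1]),"dist",np.linalg.norm(b-a),"bar",np.linalg.norm(e1-e2),np.arctan2(*(e1-e2)[1::-1])-np.pi/2)
print("mid cans",(a+b)/2)
L=np.array([[-97,100],[97,100],[-97,-100],[97,-100],[0,15],[0,-60],[-45,15],[45,15]])/1000.
M=np.array(list(cs)+[pad[:2],t[:2],a[:2],b[:2]])
def W(p,l):
    C,s=np.cos(p[2]),np.sin(p[2]);return np.c_[p[0]+C*l[:,0]-s*l[:,1],p[1]+s*l[:,0]+C*l[:,1]]
f=least_squares(lambda p:(W(p,L)-M).ravel(),[.58,.12,.2]);print(f.x,(f.fun*1000).round(1))
print(W(f.x,np.array([[0,.015],[0,-.06],[0,.1]])))
E
```

```text
[[0.4702 0.1997]
 [0.658  0.2395]
 [0.51   0.004 ]
 [0.6997 0.0459]] ctr [0.58449235 0.12225517]
pad [0.58110526 0.13735886 0.009     ] tog [0.59635423 0.06546179 0.0935    ] ca [0.53781448 0.13036799 0.059     ] cb [0.62460865 0.14751557 0.059     ] yaw cans 0.1950541210148006 dist 0.08847184632433162 bar 0.0475466391665394 0.2185384374524808
mid cans [0.58121157 0.13894178 0.059     ]
[0.58434301 0.12304992 0.20870843] [-1.5  1.1  0.5  1.5  0.2  1.1  0.2 -0.6  0.1  0.4  0.4 -1.1 -0.6 -2.
  0.6 -0.5]
[[0.58123506 0.13772441]
 [0.5967748  0.06435196]
 [0.56362336 0.22087986]]
```

```bash
python3 -m jog '[[-5.4,-1,0,0,0,0,1],[-5.4,-1,0,0,0,0,1],[-5.4,-1,0,0,0,0,1],[-5.4,-1,0,0,0,0,1],[-5.3,-1,2,0,0,0,1],[-5.3,-1.2,4,0,0,-0.06,1],[0,0,0,0,0,0,1],[0,0,0,0,0,0,1]]'; python3 - <<'E'
from bench import r
import cv2,pickle
from h import *
p=r.camera("wrist"); cv2.imwrite("pics/w3.png",p["frame"][:,:,::-1]); c=mk(p);pickle.dump(c,open("w3.pkl","wb"))
s=r.read_state();print(s["ee_pos"],s["eef_rot"],s["joint_positions"].round(2),proj(c,[.617,-.2215,.054]))
E
```

```text
time: 2.98
ee_pos: [0.6194, -0.2159, 0.2764]
eef_rot: [0.629, 0.777, 0.0, -0.0]
ft_force: [0.4, 0.9, 0.1]
width: 0.0872
[ 0.61967756 -0.21553861  0.27696162] [6.28587728e-01 7.77738386e-01 6.85452547e-04 3.71374348e-05] [-0.08  0.41  0.48  1.33 -0.19  1.45  0.6 ] [[310.14957889 213.94058913]]
```

View pics/w3.png

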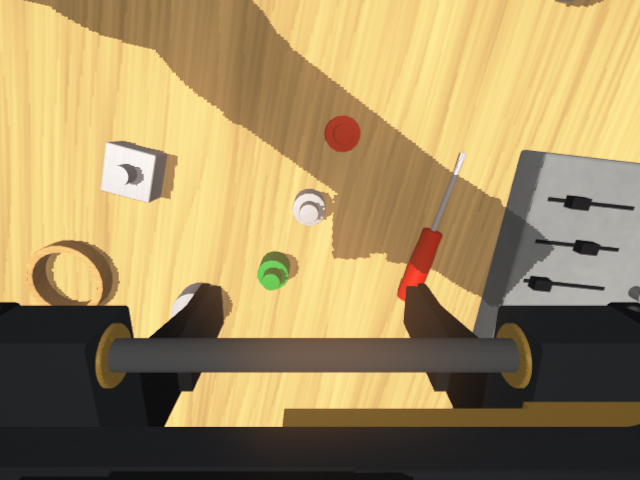

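```bash
python3 -m jog '[[0,0,0,0,0.15,0,0.3],[-0.8,-0.1,4.7,0,0,0,0.3],[-0.8,-0.1,4.7,0,0,0,0.3],[-0.8,-0.1,4.6,0,0,0,0.3],[-0.9,-0.05,4.6,0,0,0,0.3],[0,0,0,0,0,0,0.3],[0,0,0,0,0,0,0.3]]'; python3 - <<'E'
from bench import r
import cv2,pickle
from h import *
p=r.camera("wrist"); cv2.imwrite("pics/w4.png",p["frame"][:,:,::-1]); c=mk(p)
s=r.read_state();print(s["ee_pos"],s["eef_rot"],s["joint_positions"].round(2),proj(c,[.617,-.2208,.054]))
for n,x,y in (("scene",220,200),("side",300,180)):
    p=r.camera(n);cv2.imwrite(f"pics/{n}4.png",cv2.resize(p["frame"][y:y+120,x:x+140,::-1],None,fx=4,fy=4,interpolation=2))
E
```

```text
time: 3.9
ee_pos: [0.6178, -0.2228, 0.0901]
eef_rot: [0.627, 0.775, 0.048, -0.057]
ft_force: [0.8, 0.0, 1.8]
width: 0.057
[ 0.61791419 -0.22330621  0.09059454] [ 0.62757159  0.77502147  0.04804799 -0.05645359] [ 0.04  0.59  0.43  1.47 -0.38  1.23  0.77] [[313.29259881 288.77007592]]
```

View pics/w4.png

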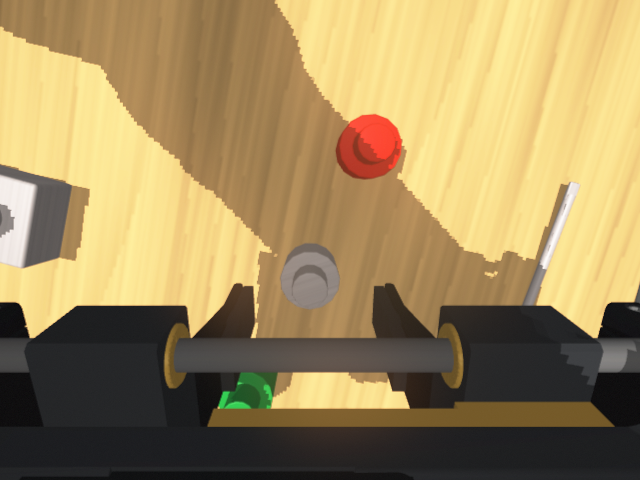

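View pics/scene4.png

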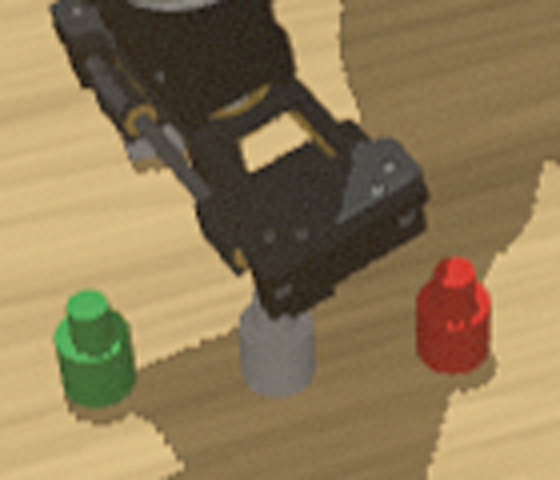

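View pics/side4.png

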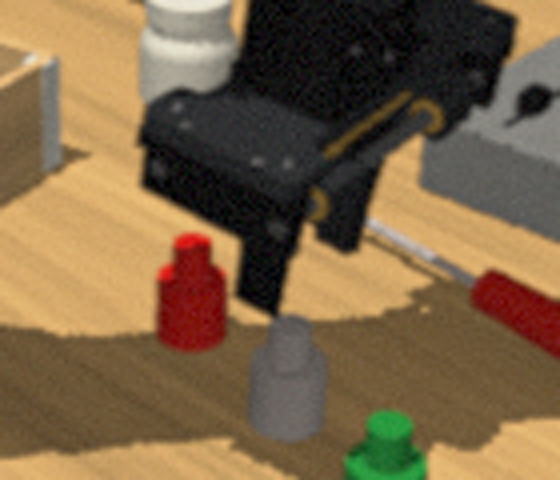

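```bash
python3 -m jog '[[0.4,-0.1,0.5,0,0,0,0.1],[-0.22,-0.06,1.3,0,0,0,0.1],[-0.22,0,1.3,0,0,0,0],[-0.2,0,1.2,0,0,0,0],[0,0,0,0,0,0,0]]' 20; python3 - <<'E'
from bench import r
import cv2,pickle
from h import *
p=r.camera("wrist"); cv2.imwrite("pics/w5.png",p["frame"][:,:,::-1])
s=r.read_state();print(s["ee_pos"],s["eef_rot"])
E
```

```text
time: 4.68
ee_pos: [0.6129, -0.2197, 0.0431]
eef_rot: [0.628, 0.774, 0.047, -0.059]
ft_force: [-0.7, 0.9, 0.9]
width: 0.0438
[ 0.61335046 -0.21988417  0.04402552] [ 0.62817984  0.77442166  0.04696077 -0.05878664]
```

View pics/w5.png

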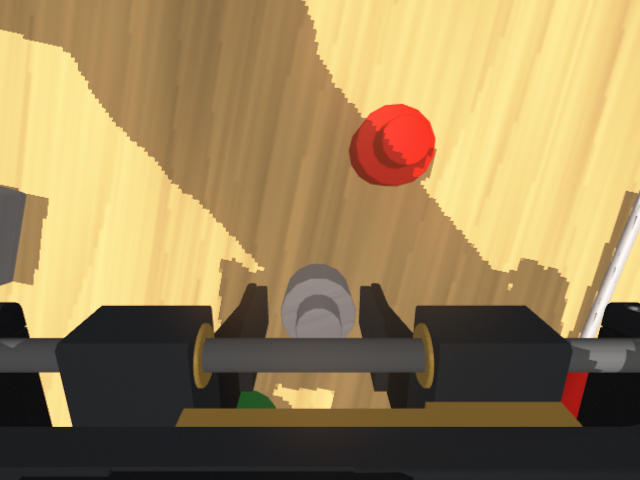

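```bash
python3 -m jog '[[0.08,0.12,-0.55,0,0,0,0],[0,0,0,0,0,0,-0.1],[0,0,0,0,0,0,-0.3],[0,0,0,0,0,0,-0.4],[0,0,0,0,0,0,-0.6],[0,0,0,0,0,0,-0.8],[0,0,0,0,0,0,-0.8],[0,0,0,0,0,0,-0.8]]' 20; python3 - <<'E'
from bench import r
import cv2,pickle
from h import *
p=r.camera("wrist"); cv2.imwrite("pics/w6.png",p["frame"][:,:,::-1])
s=r.read_state();print(s["ee_pos"],s["eef_rot"],s["width"],s["ft_force"])
E
```

```text
time: 5.72
ee_pos: [0.6149, -0.2197, 0.0503]
eef_rot: [0.628, 0.775, 0.047, -0.058]
ft_force: [0.6, 0.6, -1.1]
width: 0.0184
[ 0.614902   -0.21970289  0.05026585] [ 0.62810962  0.77450395  0.04724167 -0.05822513] 0.018643082483825343 [ 1.24152938 -0.73975328 -0.59084446]
```

View pics/w6.png

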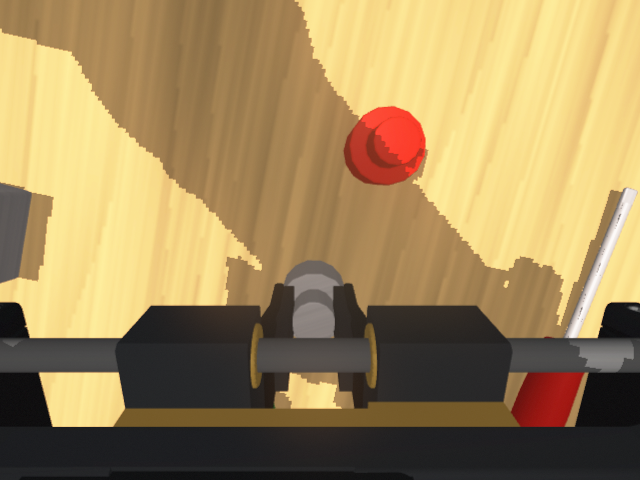

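```bash
python3 -m jog '[[0.3,0,-2,0,0,0,-0.8],[0.8,0,-5.4,0,0,0,-0.8],[0.84,0,-5.45,0,0,0,-0.8],[5.0,0.6,0.75,0,0,0,-0.8],[5.4,0.65,0.82,0,0,0,-0.8],[5.4,0.65,0.82,0,0,0,-0.8],[5.4,0.65,0.82,0,0,0,-0.8],[5.4,0.65,0.82,0,0,0,-0.8],[3.2,0.4,0.48,0,0,0,-0.8],[3.2,0.4,0.48,0,0,0,-0.8],[2.1,0.2,0.32,0,0,0,-0.8],[0,0,0,0,0,0,-0.8],[0,0,0,0,0,0,-0.8],[0,0,0,0,0,0,-0.8]]' 20; python3 - <<'E'
from bench import r
import cv2,pickle
from h import *
p=r.camera("wrist"); cv2.imwrite("pics/w7.png",p["frame"][:,:,::-1]);pickle.dump(mk(p),open("w7.pkl","wb"))
s=r.read_state();print(s["ee_pos"],s["eef_rot"],s["width"],s["ft_force"],s["joint_positions"].round(2))
for n,x,y in (("scene",360,90),("side",150,80)):
    p=r.camera(n);cv2.imwrite(f"pics/{n}7.png",cv2.resize(p["frame"][y:y+180,x:x+190,::-1],None,fx=3.3,fy=3.3,interpolation=2))
E
```

```text
time: 7.52
ee_pos: [0.583, 0.1348, 0.1806]
eef_rot: [0.629, 0.774, 0.047, -0.058]
ft_force: [-0.3, -0.3, -2.0]
width: 0.0184
[0.58294296 0.13499255 0.18046314] [ 0.62879082  0.77396914  0.04723068 -0.05799256] 0.018440148190162674 [-0.28820469  0.07868176 -1.18829479] [-0.47  0.32  0.31  1.62 -0.26  1.23  0.12]
```

View pics/w7.png

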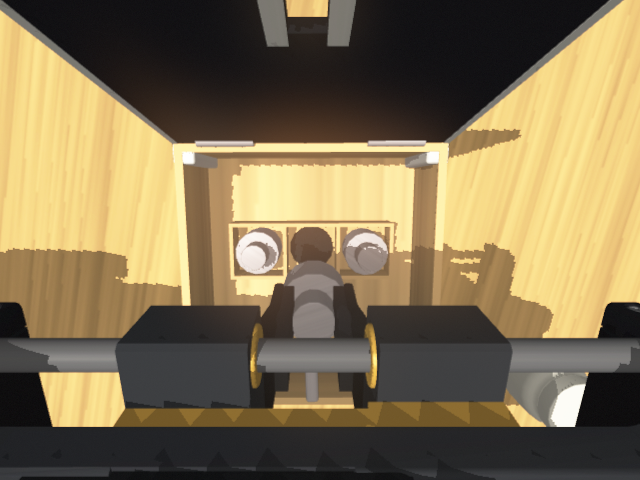

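View pics/scene7.png

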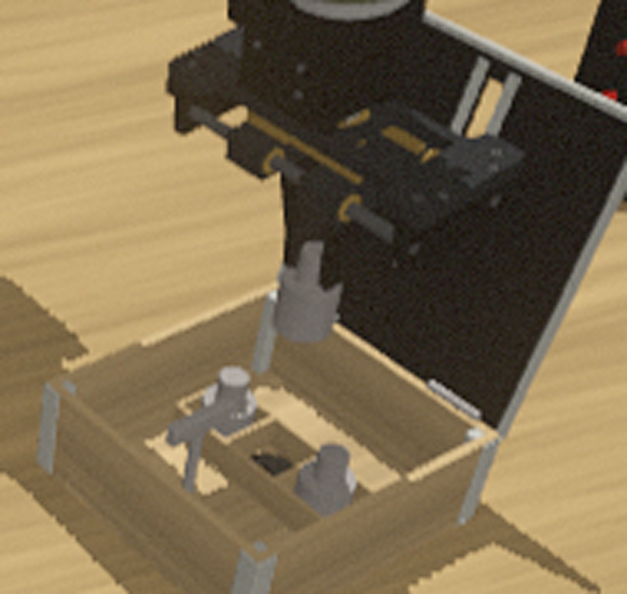

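View pics/side7.png

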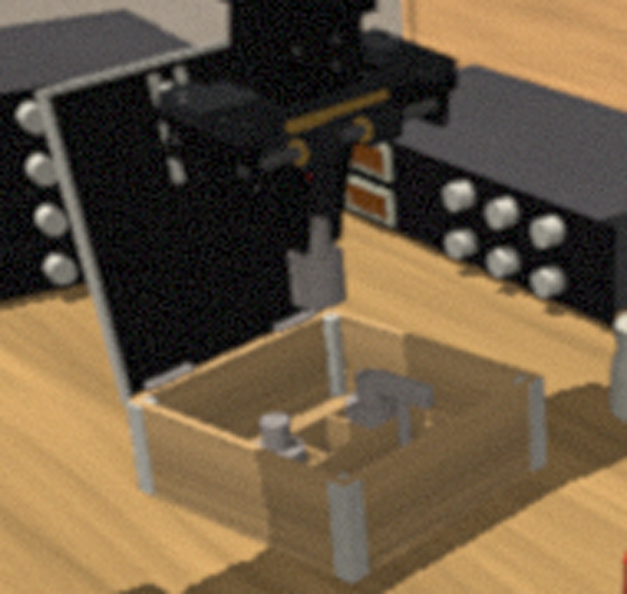

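```bash
python3 - <<'E'
from h import *
import pickle
from scipy.optimize import least_squares
S,D=pickle.load(open("cams.pkl","rb"));w=pickle.load(open("w7.pkl","rb"))
so=lambda x,y:np.array((360+x/3.3,90+y/3.3)); do=lambda x,y:np.array((150+x/3.3,80+y/3.3))
t=np.linspace(0,2*np.pi,120);ring=np.c_[18*np.cos(t),18*np.sin(t),0*t]/1000
def ft(c,P):
    b=proj(c,P+ring);return np.array([(b[:,0].min()+b[:,0].max())/2,b[:,1].max()])
f=least_squares(lambda P:np.r_[ft(S,P)-so(307,340),ft(D,P)-do(315.5,310)],[.58,.135,.13]);print("can base",f.x,f.fun)
for z in (.130,):
  print("S",least_squares(lambda P:ft(S,np.r_[P,z])-so(307,340),[.58,.135]).x,"D",least_squares(lambda P:ft(D,np.r_[P,z])-do(315.5,310),[.58,.135]).x)
a=plane(S,so(234,377),.059);b=plane(S,so(334,455),.059);print("S cans",a,b,(a+b)/2,np.linalg.norm(a-b))
a=plane(D,do(273,420),.059);print("D can a",a, "->bay",a[:2]+.045*np.array([np.cos(.208),np.sin(.208)]))
# wrist
a=plane(w,(254,257),.059);b=plane(w,(372,257),.059);p=plane(w,(312,246),.009);print("W cans mid",(a+b)/2,np.linalg.norm(a-b),"pad",p)
print("wrist can body-top ring predicted", ft(w,[.583,.135,.164]), proj(w,[[.5830,.1350,.164],[.583,.135,.184]]))
E
```

```text
can base [0.58370122 0.13719953 0.12913586] [-0.08296148  0.17575108 -0.12671629 -0.17395228]
S [0.58419117 0.13688236] D [0.58229568 0.13443009]
S cans [0.54115164 0.12535543 0.059     ] [0.62991995 0.14249401 0.059     ] [0.58553579 0.13392472 0.059     ] 0.09040765997597308
D can a [0.53658224 0.12673787 0.059     ] ->bay [0.5806123  0.13603053]
W cans mid [0.5818527  0.13745732 0.059     ] 0.09068425809805507 pad [0.58093039 0.13746596 0.009     ]
wrist can body-top ring predicted [314.28583068 338.21881883] [[314.28848455 303.58963815]
 [314.44596287 317.9712762 ]]
```

```bash
python3 -m jog '[[-0.3,0,2,0,0,0,-0.8],[-0.3,0,2,0,0,0,-0.8],[-0.3,0,2,0,0,0,-0.8],[-0.37,0,2.4,0,0,0,-0.8],[0,0,0,0,0,0,-0.8],[0,0,0,0,0,0,-0.8]]' 20; python3 - <<'E'
from bench import r
import cv2,pickle
from h import *
s=r.read_state();print(s["ee_pos"],s["eef_rot"],s["width"],s["ft_force"])
o=[]
for n,x,y in (("wrist",200,130),("scene",400,160),("side",190,150)):
    p=r.camera(n);W,H=(250,240) if n=="wrist" else (110,100)
    k=3 if n=="wrist" else 6
    im=cv2.resize(p["frame"][y:y+H,x:x+W,::-1],None,fx=k,fy=k,interpolation=2)
    if n=="wrist": cv2.imwrite("pics/w8.png",im[:600]);pickle.dump(mk(p),open("w8.pkl","wb"))
    else: cv2.imwrite(f"pics/{n}8.png",im)
E
```

```text
time: 8.43
ee_pos: [0.5832, 0.1362, 0.0961]
eef_rot: [0.628, 0.774, 0.048, -0.058]
ft_force: [-0.5, -1.0, -1.6]
width: 0.0183
[0.58319663 0.13620806 0.09606702] [ 0.62817055  0.77445786  0.04756455 -0.05791721] 0.018278613536215405 [-0.4575347  -0.97273199 -1.63090778]
```

View pics/w8.png

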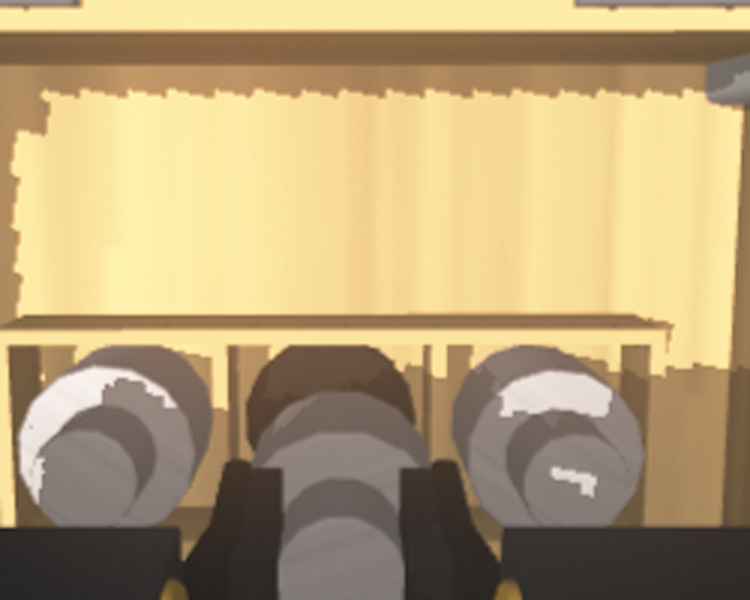

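View pics/scene8.png

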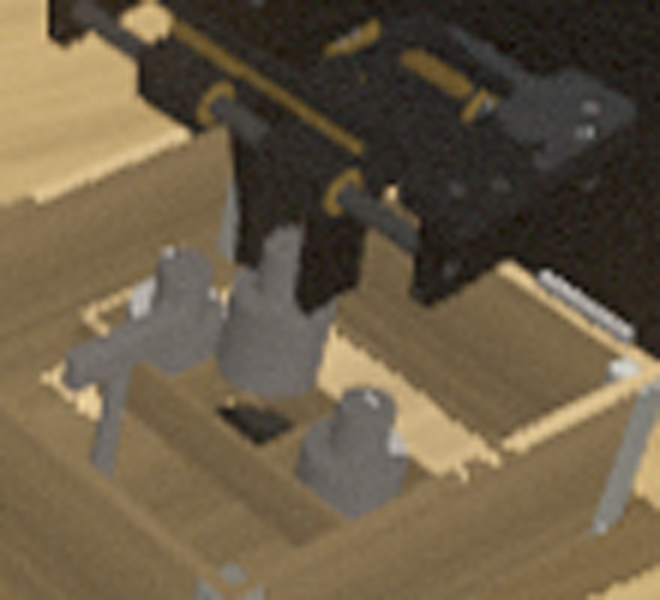

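View pics/side8.png

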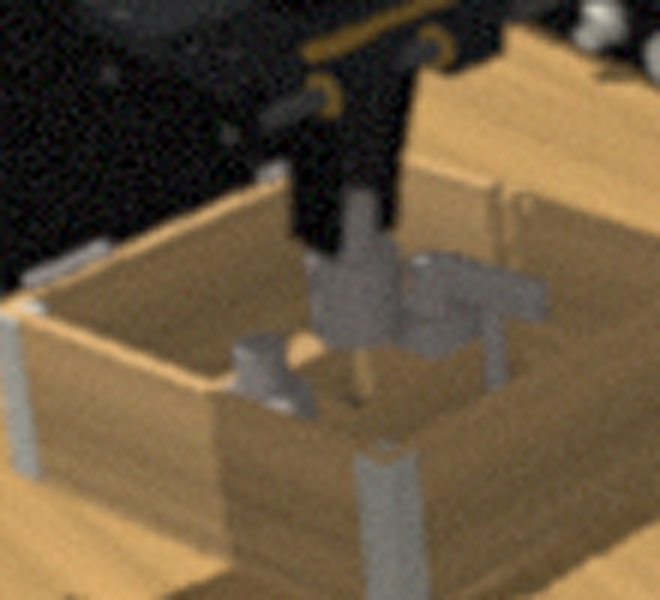

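```bash
python3 - <<'E'
from h import *
import pickle
from scipy.optimize import least_squares
w=pickle.load(open("w8.pkl","rb"));S,D=pickle.load(open("cams.pkl","rb"))
o=lambda x,y:np.array((200+x/3,130+y/3))
t=np.linspace(0,2*np.pi,180)
ring=lambda rr,z:np.c_[rr*np.cos(t),rr*np.sin(t),0*t+z]
def canf(c,P):
    b0=proj(c,P+ring(.018,0));b1=proj(c,P+ring(.018,.034));n1=proj(c,P+ring(.010,.054));n0=proj(c,P+ring(.010,.034))
    return np.array([b0[:,0].min(),b0[:,0].max(),b0[:,1].min(),b1[:,1].min(),n0[:,1].min(),n1[:,1].min(),n1[:,0].min(),n1[:,0].max()])
ob=np.array([o(253,0)[0],o(430,0)[0],o(0,392)[1],o(0,432)[1],o(0,478)[1],o(0,518)[1],o(278,0)[0],o(405,0)[0]])
f=least_squares(lambda P:canf(w,P)-ob,[.583,.136,.046],loss='soft_l1');print("can W",f.x,(canf(w,f.x)-ob).round(1))
def nt(c,P):
    n=proj(c,P+ring(.010,.054));return np.array([n[:,0].min(),n[:,0].max(),n[:,1].min()])
for l,r_,tp in((38,137,430),(523,626,432)):
    oo=np.array([o(l,0)[0],o(r_,0)[0],o(0,tp)[1]])
    g=least_squares(lambda q:nt(w,np.r_[q,.005])-oo,[.58,.135]);print("packed",g.x,g.fun.round(1))
oo=np.array([o(246,0)[0],o(414,0)[0],o(0,345)[1]])
pf=lambda q:(lambda n:np.array([n[:,0].min(),n[:,0].max(),n[:,1].min()]))(proj(w,np.r_[q,.009]+ring(.0195,0)))
g=least_squares(lambda q:pf(q)-oo,[.58,.135]);print("pad",g.x,g.fun.round(1))
th=.208;C,s=np.cos(th),np.sin(th)
loc=lambda q,x,y,z:np.array([q[0]+C*x-s*y,q[1]+s*x+C*y,z])
def bay(q):
    L=[loc(q,x,.030,.03) for x in(-.0225,.0225)]+[loc(q,0,y,.03) for y in (.021,.024)]
    u=proj(w,np.array(L));return np.r_[u[:2,0],u[2:,1]]
bo=np.array([o(234,0)[0],o(428.5,0)[0],o(0,345)[1],o(0,329)[1]])
g=least_squares(lambda q:bay(q)-bo,[.58,.136]);print("bay walls",g.x,g.fun.round(1))
# fixed views, base ring
so=lambda x,y:np.array((400+x/6,160+y/6)); do=lambda x,y:np.array((190+x/6,150+y/6))
def ft(c,P):
    b=proj(c,P+ring(.018,0));return np.array([(b[:,0].min()+b[:,0].max())/2,b[:,1].max()])
print("S can",least_squares(lambda P:ft(S,np.r_[P,.0458])-so(274,397),[.58,.135]).x,"D can",least_squares(lambda P:ft(D,np.r_[P,.0458])-do(353,350),[.58,.135]).x)
a=plane(S,so(186,257),.059);b=plane(S,so(370,402),.059);print("S packed mid",(a+b)/2,np.linalg.norm(a-b))
a=plane(D,do(261,349),.059);print("D bay via a",a[:2]+.045*np.array([C,s]))
E
```

```text
can W [0.58411406 0.1311827  0.03680225] [-0.3 -0.   0.2  0.4  0.2 -1.  -0.2  0.4]
packed [0.53766296 0.12724874] [-1.8  1.8  0. ]
packed [0.62464555 0.14512077] [-1.1  1.1  0. ]
pad [0.58100096 0.13417382] [-0.7  0.7  0. ]
bay walls [0.58104102 0.13630326] [-4.4  4.4 -0.2  0.3]
S can [0.5863882  0.13619987] D can [0.5840799  0.13664226]
S packed mid [0.58247629 0.13647382 0.059     ] 0.0924949652316879
D bay via a [0.57953897 0.13117125]
```

```bash
python3 - <<'E'
from h import *
import pickle
from scipy.optimize import least_squares
w=pickle.load(open("w8.pkl","rb"));S,D=pickle.load(open("cams.pkl","rb"))
v=lambda y:130+y/3.
t=np.linspace(0,2*np.pi,180)
ring=lambda rr,z:np.c_[rr*np.cos(t),rr*np.sin(t),0*t+z]
th=.208;C,s=np.cos(th),np.sin(th)
base=np.array([.5812,.1362])
P=lambda y,z:np.r_[base+y*np.array([-s,C]),z]
def sol(fn,ob):
    return least_squares(lambda q:fn(q[0])-v(ob),[0.]).x[0]*1000
mn=lambda pts:proj(w,pts)[:,1].min()
print("can base",sol(lambda y:mn(P(y,.0458)+ring(.018,0)),392))
print("can bodytop",sol(lambda y:mn(P(y,.0458)+ring(.018,.034)),432))
print("can neckbase",sol(lambda y:mn(P(y,.0458)+ring(.01,.034)),478))
print("can necktop",sol(lambda y:mn(P(y,.0458)+ring(.01,.054)),518))
print("pad",sol(lambda y:mn(P(y,.009)+ring(.0195,0)),345))
for nm,ob,x in(("a",(346,365,403,430),-.045),("b",(346,370,408,432),.045)):
  X=np.array([C*x,s*x,0])
  print(nm,[round(sol(lambda y:mn(P(y,.005)+X+ring(rr,z)),o_),1) for o_,rr,z in zip(ob,(.018,.018,.01,.01),(0,.034,.034,.054))])
print("wall",sol(lambda y:proj(w,P(y+.021,.03))[0,1],345),sol(lambda y:proj(w,P(y+.024,.03))[0,1],329))
print("hinge rim inner/outer?",sol(lambda y:proj(w,P(y+.079,.07))[0,1],32))
E
```

```text
can base -3.530373861099792
can bodytop -3.0922346978705093
can neckbase -2.7884234146548335
can necktop -3.0450376218872894
pad -1.930987455949824
a [np.float64(-1.3), np.float64(0.5), np.float64(0.9), np.float64(0.2)]
b [np.float64(-1.4), np.float64(-0.6), np.float64(-0.2), np.float64(-0.2)]
wall 0.01663394878421055 0.33249710135195665
hinge rim inner/outer? -0.021251259082449073
```

```bash
python3 -m jog '[[0.25,-0.23,0.04,0,0,0,-0.8],[-0.15,0,1.0,0,0,0,-0.8],[0,0,0,0,0,0,-0.8],[0,0,0,0,0,0,-0.8]]' 20; python3 - <<'E'
from bench import r
import cv2,pickle
from h import *
s=r.read_state();print(s["ee_pos"],s["eef_rot"],s["width"],s["ft_force"])
for n,x,y in (("wrist",200,130),("scene",400,160),("side",190,150)):
    p=r.camera(n);W,H=(250,240) if n=="wrist" else (110,100)
    k=3 if n=="wrist" else 6
    im=cv2.resize(p["frame"][y:y+H,x:x+W,::-1],None,fx=k,fy=k,interpolation=2)
    if n=="wrist": cv2.imwrite("pics/w9.png",im[:600]);pickle.dump(mk(p),open("w9.pkl","wb"))
    else: cv2.imwrite(f"pics/{n}9.png",im)
E
```

```text
time: 9.07
ee_pos: [0.5799, 0.1382, 0.085]
eef_rot: [0.628, 0.774, 0.047, -0.058]
ft_force: [-0.5, -0.8, -1.8]
width: 0.0185
[0.57986425 0.13819483 0.08496961] [ 0.62816487  0.77446528  0.04707887 -0.05827527] 0.018472546304789634 [-0.47912356 -0.78519179 -1.78613442]
```

View pics/w9.png

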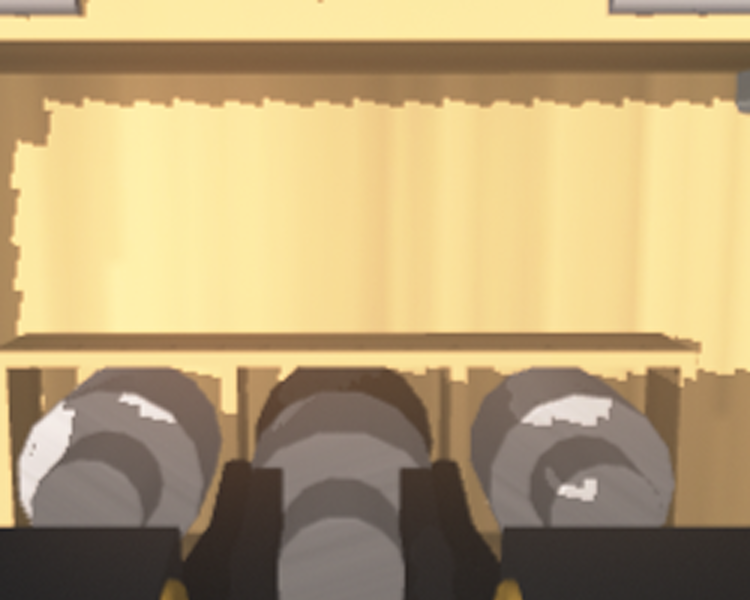

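View pics/scene9.png

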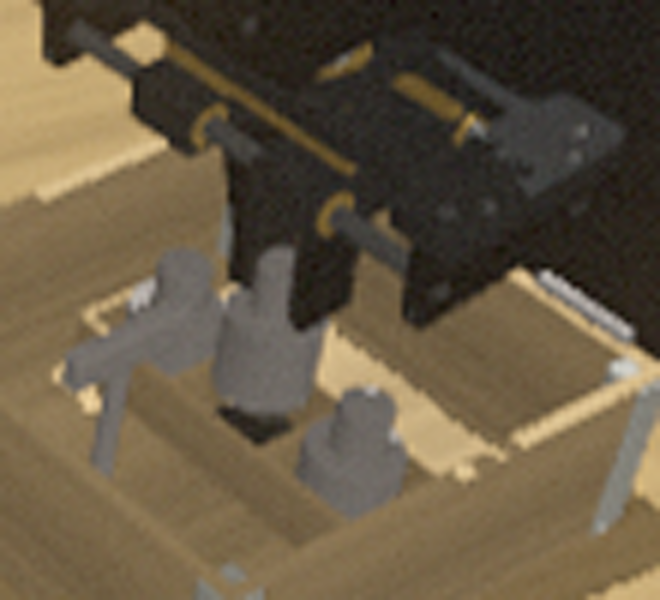

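View pics/side9.png

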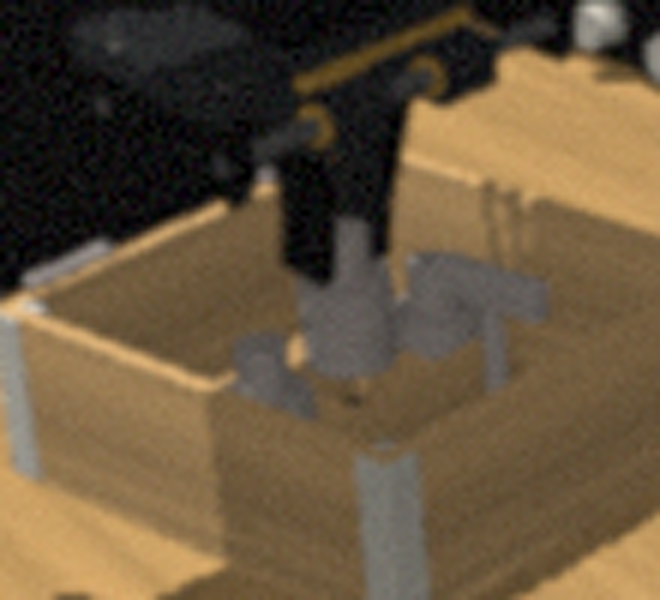

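```bash
python3 - <<'E'
from h import *
import pickle
from scipy.optimize import least_squares
w=pickle.load(open("w9.pkl","rb"));S,D=pickle.load(open("cams.pkl","rb"))
t=np.linspace(0,2*np.pi,180)
ring=lambda rr,z:np.c_[rr*np.cos(t),rr*np.sin(t),0*t+z]
th=.208;C,s=np.cos(th),np.sin(th)
base=np.array([.5812,.1362])
P=lambda x,y,z:np.r_[base+y*np.array([-s,C])+x*np.array([C,s]),z]
def solv(fn,ob): return round(least_squares(lambda q:fn(q[0])-(130+ob/3),[0.]).x[0]*1000,1)
def solu(fn,ob): return round(least_squares(lambda q:fn(q[0])-(200+ob/3),[0.]).x[0]*1000,1)
mn=lambda pts:proj(w,pts)[:,1].min()
um=lambda pts:(lambda a:(a.min()+a.max())/2)(proj(w,pts)[:,0])
zb=.0347
print("can y",[solv(lambda y:mn(P(0,y,zb)+ring(rr,z)),o_) for o_,rr,z in((392,.018,0),(432,.018,.034),(478,.01,.034),(518,.01,.054))])
print("pad y",solv(lambda y:mn(P(0,y,.009)+ring(.0195,0)),367),"wall",solv(lambda y:proj(w,P(0,y+.021,.03))[0,1],367),solv(lambda y:proj(w,P(0,y+.024,.03))[0,1],349))
print("b y",[solv(lambda y:mn(P(.045,y,.005)+ring(rr,z)),o_) for o_,rr,z in((368,.018,0),(395,.018,.034),(436,.01,.034),(462,.01,.054))])
print("can x",solu(lambda x:um(P(x,0,zb)+ring(.018,0)),(253+432)/2),solu(lambda x:um(P(x,0,zb)+ring(.01,.054)),(278+405)/2))
print("pad x",solu(lambda x:um(P(x,0,.009)+ring(.0195,0)),(257+431)/2))
print("divs x",solu(lambda x:um(np.array([P(x-.021,.015,.03),P(x+.021,.015,.03)])),(246.5+442)/2),"packed x",solu(lambda x:um(np.array([P(x-.045,0,.059),P(x+.045,0,.059)])),(87+606)/2), "cams a,b u",proj(w,[P(-.021,.015,.03),P(.021,.015,.03)])[:,0]*3-600)
so=lambda x,y:np.array((400+x/6,160+y/6)); do=lambda x,y:np.array((190+x/6,150+y/6))
def ft(c,P):
    b=proj(c,P+ring(.018,0));return np.array([(b[:,0].min()+b[:,0].max())/2,b[:,1].max()])
for n,c,o in(("S",S,so(266.5,417)),("D",D,do(348,378))):
    q=least_squares(lambda q:ft(c,np.r_[q,zb])-o,[.58,.135]).x-base;print(n,q@[C,s],q@[-s,C])
E
```

```text
can y [np.float64(-0.9), np.float64(-0.5), np.float64(-0.2), np.float64(-0.4)]
pad y -2.3 wall 0.1 0.7
b y [np.float64(-1.8), np.float64(-0.6), np.float64(-0.6), np.float64(-0.2)]
can x -0.8 -1.1
pad x -0.5
divs x -0.5 packed x -0.2 cams a,b u [239.78167388 453.639129  ]
S 0.0032049382917184316 -0.000135909641814819
D 0.0003288498475360454 0.0011953579080765694
```

```bash
python3 -m jog '[[-0.05,0.04,0.5,0,0,0,-0.8],[-0.08,0,0.5,0,0,0,-0.8],[0,0,0,0,0,0,-0.8]]' 20; python3 - <<'E'
from bench import r
s=r.read_state();print(s["ee_pos"],s["ft_force"],s["torque"])
E
```

```text
time: 9.6
ee_pos: [0.5798, 0.1385, 0.0744]
eef_rot: [0.628, 0.774, 0.047, -0.059]
ft_force: [0.1, 0.3, -2.0]
width: 0.0186
[0.57984079 0.13845875 0.07435778] [ 0.13011586  0.34872125 -2.00711814] [-0.31106233  0.04067253 -0.04002119]
```

Inside the bay with no contact. Next I'll lower the can in small steps to the pad, with the TCP ending at about 0.059.

```bash
python3 -m jog '[[-0.07,0,0.5,0,0,0,-0.8],[-0.07,0,0.5,0,0,0,-0.8],[-0.04,0,0.25,0,0,0,-0.8],[-0.02,0,0.15,0,0,0,-0.8],[0,0,0,0,0,0,-0.8]]' 20
```

```text
time: 10.22
ee_pos: [0.5802, 0.1387, 0.0609]
eef_rot: [0.628, 0.775, 0.047, -0.058]
ft_force: [-0.0, 1.0, -1.6]
width: 0.0185
```

```bash
python3 -m jog '[[-0.02,0,0.12,0,0,0,-0.8],[0,0,0,0,0,0,-0.8]]';python3 -m jog '[[-0.01,0,0.1,0,0,0,-0.8],[0,0,0,0,0,0,-0.8]]'; python3 -m jog '[[-0.01,0,0.1,0,0,0,-0.8],[0,0,0,0,0,0,-0.8]]'
```

```text
time: 10.48
ee_pos: [0.5802, 0.1387, 0.0597]
eef_rot: [0.628, 0.775, 0.047, -0.058]
ft_force: [0.0, -0.6, -1.9]
width: 0.0185
time: 10.72
ee_pos: [0.5804, 0.1387, 0.0591]
eef_rot: [0.628, 0.774, 0.047, -0.058]
ft_force: [-1.5, -0.7, 3.3]
width: 0.0184
time: 10.98
ee_pos: [0.5807, 0.1388, 0.0591]
eef_rot: [0.628, 0.774, 0.048, -0.058]
ft_force: [-4.6, -1.3, 12.6]
width: 0.0183
```

Contact came at exactly the expected height, so the can is on the pad. Now I'll ease off and open a little.

```bash
python3 -m jog '[[0.01,0,-0.1,0,0,0,-0.8],[0,0,0,0,0,0,-0.45],[0,0,0,0,0,0,-0.3],[0,0,0,0,0,0,-0.3],[0,0,0,0,0,0,-0.3]]' ; python3 - <<'E'
from bench import r
import cv2
p=r.camera("wrist");cv2.imwrite("pics/w10.png",p["frame"][:,:,::-1])
print(r.read_state()["width"])
E
```

```text
time: 11.6
ee_pos: [0.5802, 0.1387, 0.0586]
eef_rot: [0.628, 0.775, 0.047, -0.058]
ft_force: [0.3, 0.2, -0.6]
width: 0.0301
0.0305132241837986
```

View pics/w10.png

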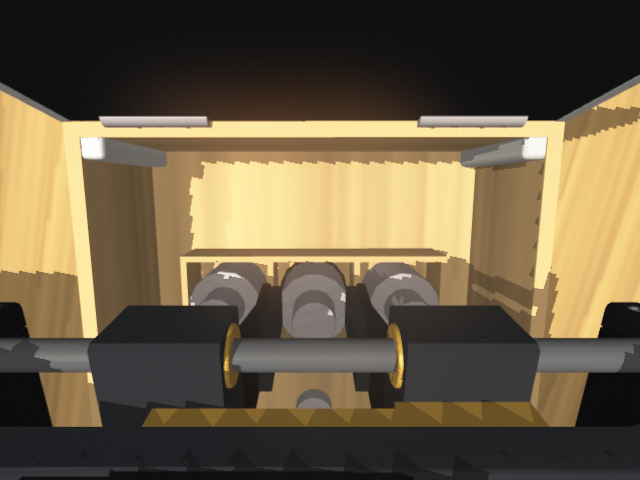

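```bash
python3 -m jog '[[0.15,0,-1,0,0,0,-0.3],[0.3,0,-2,0,0,0,-0.3],[0.45,0,-3,0,0,0,-0.3],[0.82,0,-5.4,0,0,0,-0.3],[0.82,0,-5.4,0,0,0,-0.3],[0.82,0,-5.4,0,0,0,-0.3],[0.82,0,-5.4,0,0,0,-0.3],[0,0,0,0,-0.15,0,-1],[0,0,0,0,0,0,-1],[0,0,0,0,0,0,-1]]' ; python3 - <<'E'
from bench import r
import cv2
p=r.camera("wrist");cv2.imwrite("pics/w11.png",p["frame"][:,:,::-1])
p=r.camera("scene");cv2.imwrite("pics/s11.png",cv2.resize(p["frame"][80:280,360:560,::-1],None,fx=3,fy=3,interpolation=2))
s=r.read_state();print(s["width"],s["ee_pos"],s["eef_rot"],s["joint_positions"].round(2))
E
```

```text
time: 12.9
ee_pos: [0.5798, 0.1383, 0.3377]
eef_rot: [0.63, 0.777, 0.0, -0.001]
ft_force: [-0.3, -0.3, 0.2]
width: 0.0079
0.003389176624018313 [0.58011949 0.13736761 0.33745412] [ 6.30749483e-01  7.75986015e-01  3.21930161e-05 -8.90922989e-04] [-0.57  0.24  0.33  1.38 -0.08  1.54 -0.04]
```

View pics/w11.png

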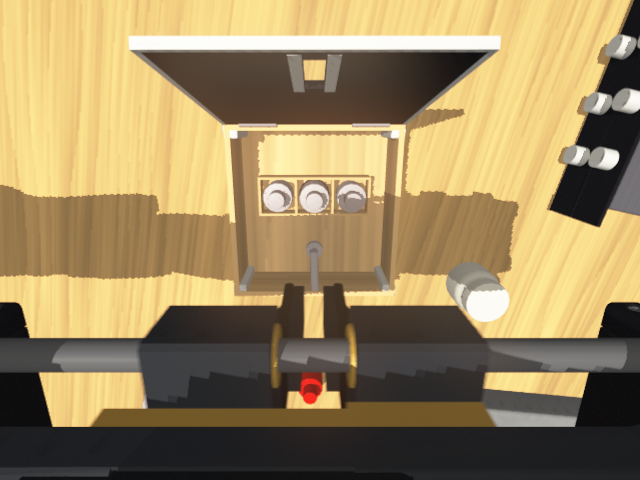

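View pics/s11.png

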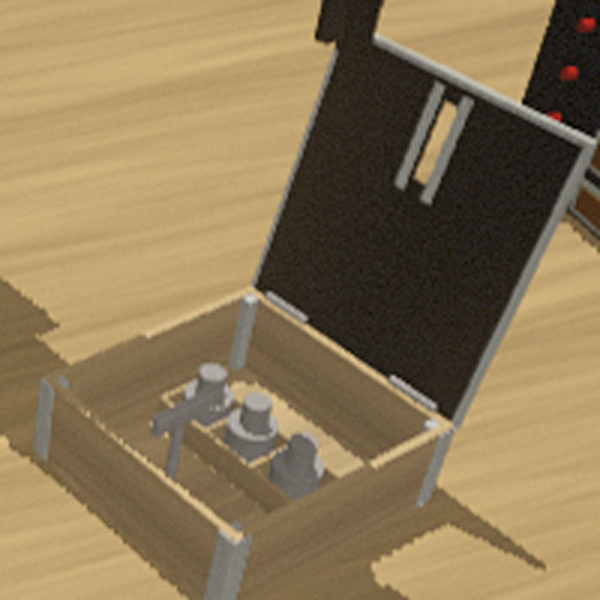

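```bash
python3 -m jog '[[4.75,-1.1,0,0,0,0,-1],[4.75,-1.1,0,0,0,0,-1],[4.75,-1.1,0,0,0,0,-1],[4.75,-1.1,0,0,0,0,-1],[0,0,0,0,0,0,-1],[0,0,4,0,0,0,-1],[0,0,4.5,0,0,0,-1],[0,0,0,0,0,0,-1],[0,0,0,0,0,0,-1]]' ; python3 - <<'E'
from bench import r
import cv2
p=r.camera("scene");cv2.imwrite("pics/s12.png",cv2.resize(p["frame"][0:270,330:600,::-1],None,fx=2.2,fy=2.2,interpolation=2))
s=r.read_state();print(s["width"],s["ee_pos"],s["eef_rot"],s["joint_positions"].round(2))
E
```

```text
time: 14.12
ee_pos: [0.4989, 0.3151, 0.2547]
eef_rot: [0.63, 0.776, 0.001, 0.0]
ft_force: [0.1, -0.6, -0.1]
width: 0.0003
0.00035468236345697956 [0.4990853  0.31544103 0.25515201] [6.30352511e-01 7.76307647e-01 1.44805606e-03 2.25828676e-04] [-0.8   0.24  0.2   1.54 -0.05  1.36 -0.4 ]
```

View pics/s12.png

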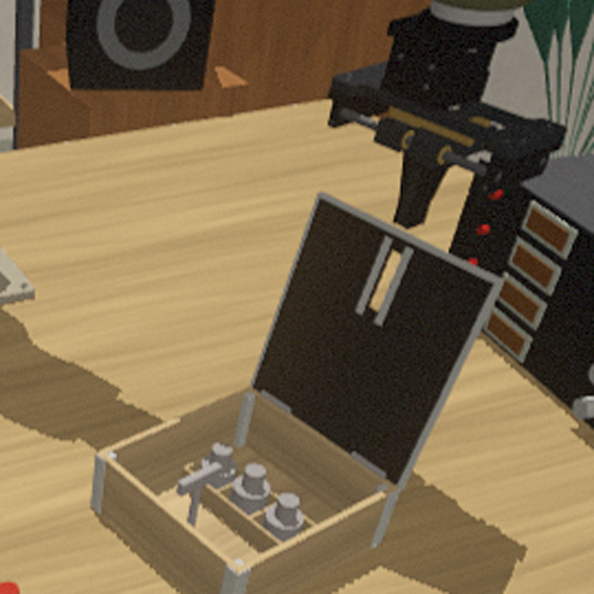

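```bash
python3 -m jog '[[-1.8,0,0.1,0,0,0,-1],[-1.8,0,0.1,0,0,0,-1],[-1.8,0,0.1,0,0,0,-1],[-1.8,0,0.1,0,0,0,-1],[-1.7,0,0,0,0,0,-1]]' ; python3 - <<'E'
from bench import r
import cv2
p=r.camera("scene");cv2.imwrite("pics/s13.png",cv2.resize(p["frame"][0:270,330:600,::-1],None,fx=2.2,fy=2.2,interpolation=2))
s=r.read_state();print(s["ft_force"],s["ee_pos"],s["joint_positions"].round(2))
E
```

```text
time: 14.8
ee_pos: [0.5165, 0.2276, 0.2491]
eef_rot: [0.63, 0.777, 0.0, -0.0]
ft_force: [-0.4, 2.6, 2.4]
width: 0.0006
[0.16477162 0.84894273 2.01394295] [0.5172571  0.22487595 0.24911018] [-0.71  0.19  0.25  1.62 -0.05  1.34 -0.25]
```

View pics/s13.png

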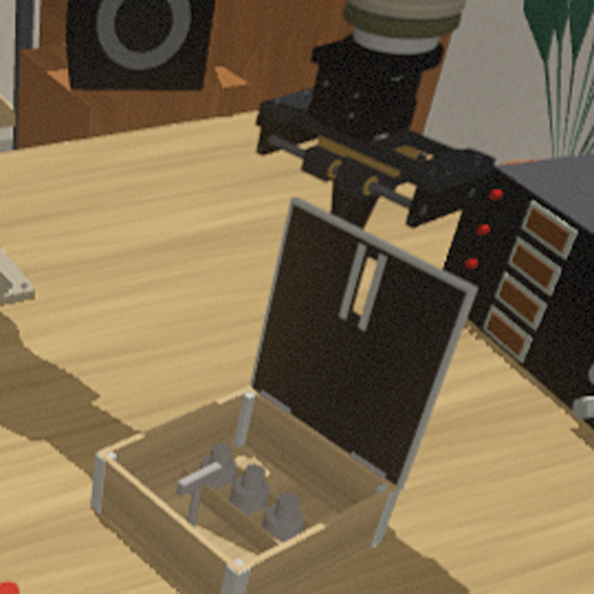

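```bash
python3 -m jog '[[-2.2,0,0.2,0,0,0,-1],[-2.2,0,0.2,0,0,0,-1],[-2.1,0,0.7,0,0,0,-1],[-2.1,0,0.9,0,0,0,-1],[-1.8,0,1.2,0,0,0,-1],[-1.8,0,1.4,0,0,0,-1],[-1.4,0,1.7,0,0,0,-1],[-1.4,0,1.8,0,0,0,-1]]' ; python3 - <<'E'
from bench import r
import cv2
p=r.camera("scene");cv2.imwrite("pics/s14.png",cv2.resize(p["frame"][0:270,330:600,::-1],None,fx=2.2,fy=2.2,interpolation=2))
s=r.read_state();print(s["ft_force"],s["ee_pos"],s["joint_positions"].round(2))
E
```

```text
time: 15.85
ee_pos: [0.5473, 0.081, 0.1665]
eef_rot: [0.63, 0.777, -0.0, -0.0]
ft_force: [-0.1, 1.0, 0.4]
width: 0.0003
[-1.47898877 -2.61108597 -2.36260619] [0.54638129 0.07856628 0.16396538] [-0.53  0.23  0.34  1.76 -0.08  1.17  0.05]
```

View pics/s14.png

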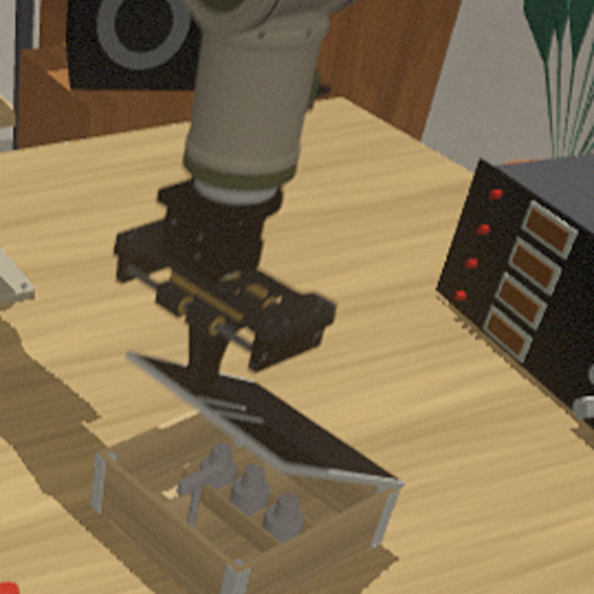

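```bash
python3 -m jog '[[-1.0,0,1.9,0,0,0,-1],[-0.8,0,2,0,0,0,-1],[-0.4,0,1.5,0,0,0,-1],[-0.2,0,1.2,0,0,0,-1],[0,0,0.7,0,0,0,-1],[0,0,0.4,0,0,0,-1],[0,0,0,0,0,0,-1]]' ; python3 - <<'E'
from bench import r
import cv2
p=r.camera("scene");cv2.imwrite("pics/s15.png",cv2.resize(p["frame"][0:270,330:600,::-1],None,fx=2.2,fy=2.2,interpolation=2))
p=r.camera("side");cv2.imwrite("pics/d15.png",cv2.resize(p["frame"][80:280,130:350,::-1],None,fx=2.8,fy=2.8,interpolation=2))
s=r.read_state();print(s["ft_force"],s["ee_pos"],s["joint_positions"].round(2))
E
```

```text
time: 16.77
ee_pos: [0.5522, 0.0585, 0.0908]
eef_rot: [0.63, 0.777, 0.0, -0.0]
ft_force: [0.1, -0.4, -0.8]
width: 0.0004
[ 0.6371027  -0.3129717  -0.06155389] [0.55240974 0.05853435 0.09115088] [-0.48  0.31  0.34  1.83 -0.12  1.02  0.12]
```

View pics/s15.png

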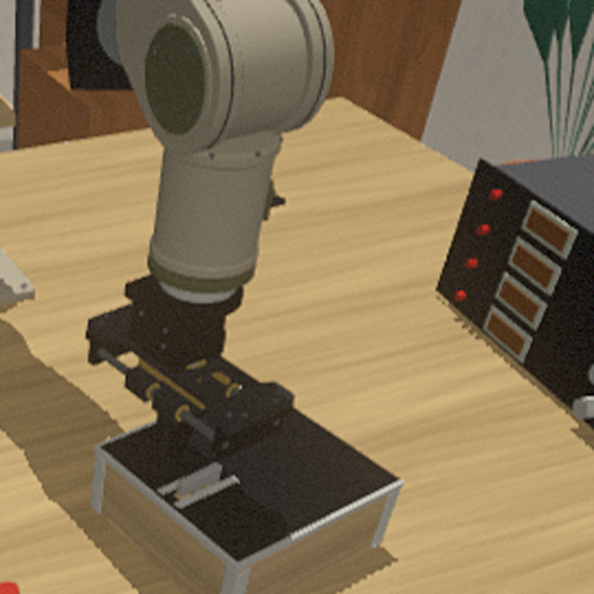

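View pics/d15.png

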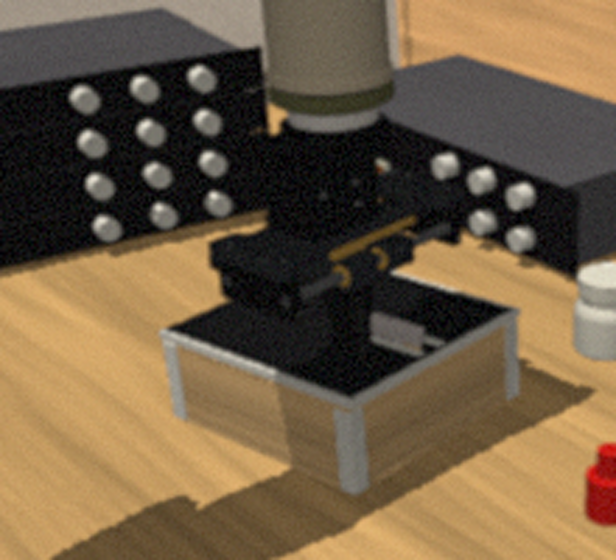

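```bash
python3 -m jog '[[0,0,0.3,0,0,0,-1],[0,0,0.2,0,0,0,-1],[0,0,0,0,0,0,-1]]' ; python3 -m jog '[[0,0,0.2,0,0,0,-1],[0,0,0,0,0,0,-1]]'
```

```text
time: 17.25
ee_pos: [0.5527, 0.0584, 0.0873]
eef_rot: [0.63, 0.777, 0.001, 0.0]
ft_force: [-6.3, -0.6, 15.1]
width: 0.0002
time: 17.5
ee_pos: [0.5528, 0.0584, 0.0871]
eef_rot: [0.63, 0.777, 0.001, -0.0]
ft_force: [-15.6, -1.7, 36.5]
width: 0.0004
```

```bash
python3 -m jog '[[0,0,-0.5,0,0,0,-1],[0,0,-2.5,0,0,0,-1],[0,0,-5,0,0,0,-1],[-0.1,2.2,0,0,0,0,0],[-0.1,2.2,0,0,0,0,0],[0,0,0,0,0,0,0],[0,0,0,0,0,0,0]]' ; python3 - <<'E'
from bench import r
import cv2,pickle
from h import *
p=r.camera("wrist");cv2.imwrite("pics/w16.png",p["frame"][:,:,::-1]);c=mk(p);pickle.dump(c,open("w16.pkl","wb"))
s=r.read_state();print(s["ft_force"],s["ee_pos"],s["joint_positions"].round(2),proj(c,[.5964,.0655,.0935]))
E
```

```text
time: 18.38
ee_pos: [0.595, 0.0651, 0.1634]
eef_rot: [0.63, 0.777, -0.0, -0.0]
ft_force: [-0.1, 0.2, -1.2]
width: 0.0325
[-1.0960887   0.34851726  0.27946334] [0.59499251 0.0651658  0.16358262] [-0.48  0.33  0.36  1.64 -0.12  1.19  0.12] [[316.37413931 261.30601057]]
```

View pics/w16.png

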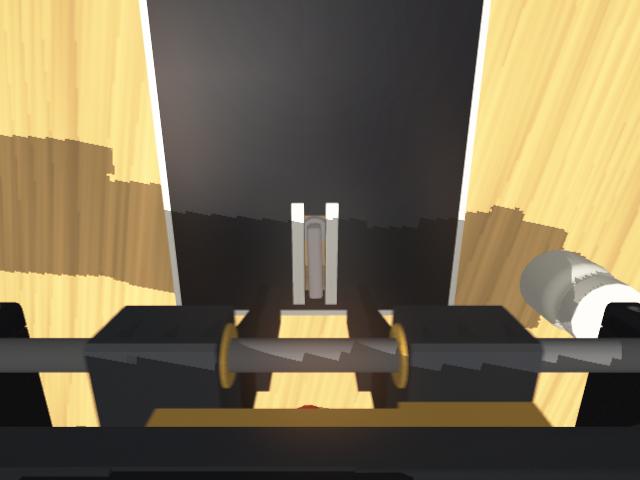

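```bash
python3 -m jog '[[0.15,0.15,2,0,0,0,-0.3],[0,0,2.5,0,0,0,-0.3],[0,0,2,0,0,0,-0.3],[0,0,0.6,0,0,0,-0.3],[0,0,0,0,0,0,-0.3]]' ; python3 - <<'E'
from bench import r
import cv2,pickle
p=r.camera("wrist");cv2.imwrite("pics/w17.png",p["frame"][:,:,::-1])
p=r.camera("scene");cv2.imwrite("pics/s17.png",cv2.resize(p["frame"][130:280,360:520,::-1],None,fx=3.5,fy=3.5,interpolation=2))
s=r.read_state();print(s["ft_force"],s["ee_pos"])
E
```

```text
time: 19.05
ee_pos: [0.5967, 0.0671, 0.0931]
eef_rot: [0.63, 0.777, 0.0, -0.0]
ft_force: [0.1, -0.7, 0.0]
width: 0.0304
[ 0.1508126  -0.16535547 -0.80400778] [0.59728184 0.06726049 0.09383884]
```

View pics/w17.png

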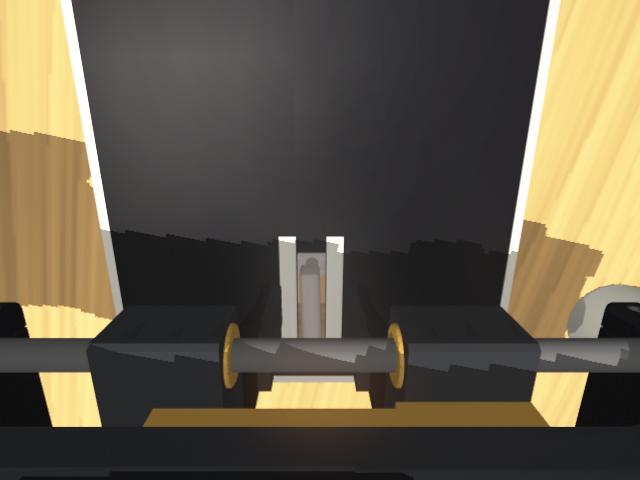

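View pics/s17.png

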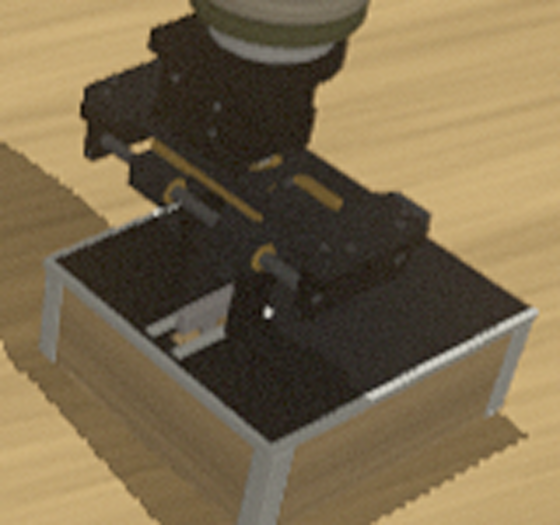

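```bash
python3 -m jog '[[0,-0.08,0.1,0,0,0,-0.5],[0,0,0,0,0,0,-0.8],[0,0,0,0,0,0,-1],[0,0,0,0,0,0,-1],[0,0,0,0,0,0,-1]]' 8; python3 -m jog '[[0,0,0,0,0,-0.12,-1],[0,0,0,0,0,-0.15,-1],[0,0,0,0,0,-0.15,-1]]'
```

```text
time: 19.77
ee_pos: [0.5957, 0.0671, 0.092]
eef_rot: [0.63, 0.777, -0.0, -0.0]
ft_force: [-5.1, -0.5, 5.4]
width: 0.0089
time: 20.15
ee_pos: [0.5945, 0.0664, 0.0918]
eef_rot: [0.452, 0.892, -0.001, -0.002]
ft_force: [-11.9, -3.1, 10.8]
width: 0.0086
```

```bash
python3 -m jog '[[0.06,-0.08,-0.1,0,0,-0.15,-1],[0,0,0,0,0,-0.15,-1],[0,0,0,0,0,-0.15,-1]]'; python3 -m jog '[[0,0,0,0,0,-0.15,-1],[0,0,0,0,0,-0.15,-1]]'
```

```text
time: 20.52
ee_pos: [0.5932, 0.0652, 0.0919]
eef_rot: [0.242, 0.97, -0.002, -0.002]
ft_force: [-8.5, -6.3, 2.2]
width: 0.009
time: 20.78
ee_pos: [0.5929, 0.0642, 0.0919]
eef_rot: [0.095, 0.995, -0.002, -0.002]
ft_force: [-10.4, -8.1, 4.5]
width: 0.0092
```

```bash
python3 -m jog '[[0.05,-0.08,0,0,0,-0.15,-1],[0,0,0,0,0,-0.14,-1],[0,0,0,0,0,-0.09,-1],[0,0,0,0,0,0,-1]]'; python3 - <<'E'
from bench import r
import cv2
p=r.camera("wrist");cv2.imwrite("pics/w18.png",p["frame"][:,:,::-1])
p=r.camera("scene");cv2.imwrite("pics/s18.png",cv2.resize(p["frame"][130:280,360:520,::-1],None,fx=3.5,fy=3.5,interpolation=2))
s=r.read_state();print(s["joint_positions"].round(2),s["torque"])
E
```

```text
time: 21.28
ee_pos: [0.5928, 0.0628, 0.0918]
eef_rot: [-0.093, 0.996, -0.002, -0.002]
ft_force: [-8.0, -10.0, 2.9]
width: 0.0088
[-0.25  0.39  0.08  1.7  -0.03  1.06  1.6 ] [-2.07948351  1.8017399  -0.0760855 ]
```

View pics/w18.png

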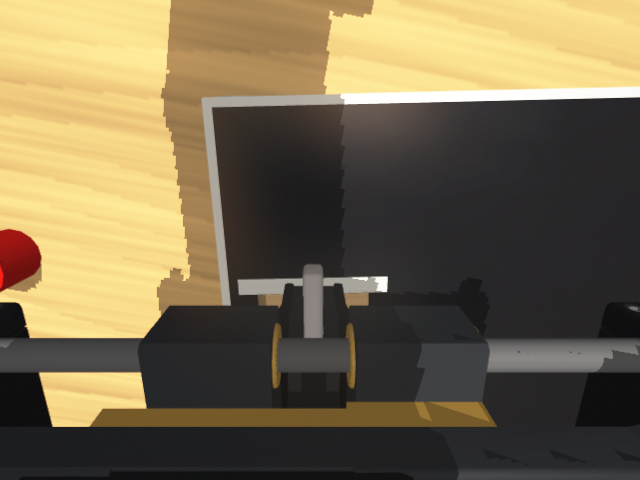

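View pics/s18.png

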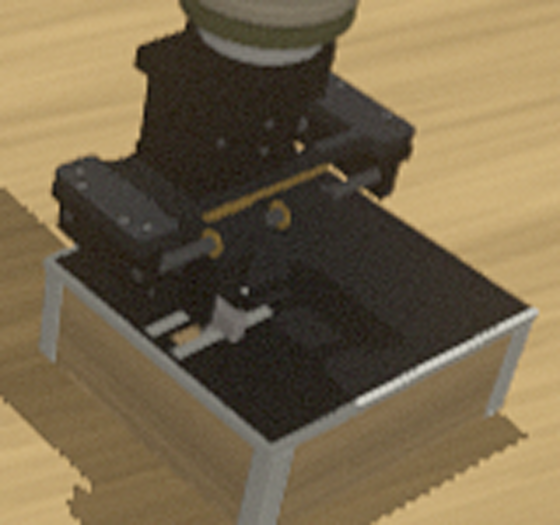

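```bash
python3 -m jog '[[0,0,0,0,0,0,-0.6],[0,0,0,0,0,0,-0.3],[0,0,0,0,0,0,-0.3],[0,0,-1.5,0,0,0,-0.3],[0,0,-4,0,0,0,-0.3],[0,0,-5,0,0,0,-0.3],[0,0,-5,0,0,0,-0.3],[0,0,0,0,0,0,-0.3],[0,0,0,0,0,0,-0.3]]'; python3 - <<'E'
from bench import r
import cv2,pickle
from h import *
p=r.camera("wrist");cv2.imwrite("pics/w19.png",p["frame"][:,:,::-1]);c=mk(p)
pickle.dump(c,open("w19.pkl","wb"))
p=r.camera("scene");cv2.imwrite("pics/s19.png",cv2.resize(p["frame"][130:280,360:520,::-1],None,fx=3.5,fy=3.5,interpolation=2))
p=r.camera("side");cv2.imwrite("pics/d19.png",cv2.resize(p["frame"][130:280,170:330,::-1],None,fx=3.5,fy=3.5,interpolation=2))
E
```

```text
time: 22.5
ee_pos: [0.5944, 0.0664, 0.2482]
eef_rot: [-0.094, 0.996, 0.0, 0.0]
ft_force: [-0.1, 0.3, -0.1]
width: 0.0306
```

View pics/w19.png

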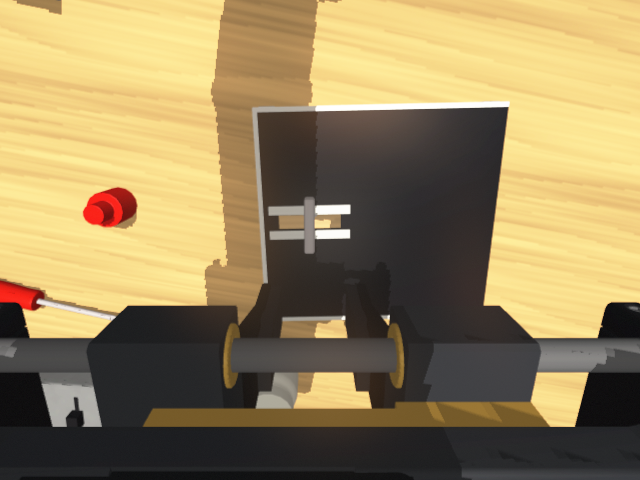

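View pics/s19.png

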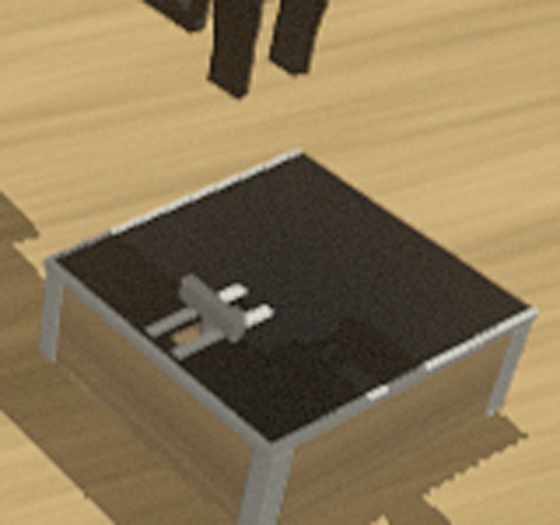

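View pics/d19.png

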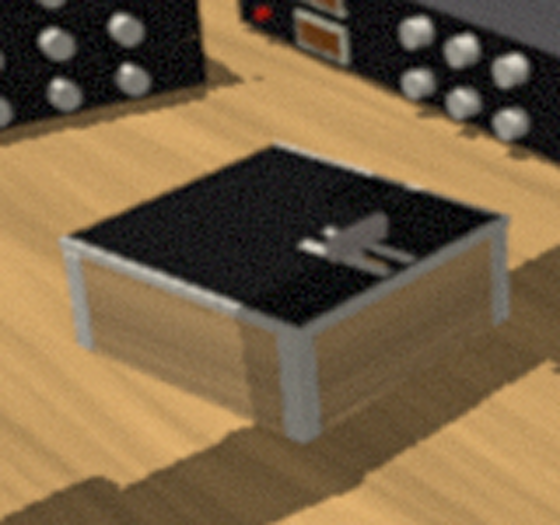

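The wrist view shows the bar at (310,225) perpendicular to the slot strips. Both fixed views show the lid flat on the rim, and the gripper is clear of everything, so I'm handing in.

```bash
python3 - <<'E'
from bench import r
s=r.read_state();print(s["time"],s["ft_force"],abs(s["joint_vel"]).max());r.close_job()
E
```

```text
22.65 [-0.42271553 -0.5279669   0.36580784] 0.0010313268566744592
the job is handed in; nothing more can be done
```

The case is packed and locked, and I handed the job in at 22.65 s of the 72 s allowed; the hand-in gives no verdict.

- **Can:** I gripped the loose grey can by its neck and lowered it into the empty middle bay. It touched down at the height expected for the pad (about 9 mm), so it was set down rather than dropped. Views after release showed it standing upright between the two packed cans. It was not visible once the lid was shut.
- **Lid:** I pushed it shut from behind until it met firm resistance at the shut height, with the toggle up through the slot. The push peaked at about 40 N measured at the wrist, well under the 120 N wrist limit but right at the 40 N figure given for the arm or gripper body. It was the closed fingertips that pressed.
- **Toggle:** I gripped the bar and turned it about 1.55 rad counterclockwise, judged by how far the gripper turned. The last pictures show it across the slot and the lid flat on the case.
- **Other things:** I saw nothing shifted in the views I took. I did not measure the bystanders' final positions.
- **Disagreement:** The cameras put the bay up to about 5 mm apart, and the wrist view differed from the arm's own reading by 2–3 mm. I placed the can using the wrist view; the can went in without touching the bay walls.

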